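# Set up the banding wheel with a hand rest for lining a bowl

## Task

Get the place ready for lining the small clay bowl: put the bowl upright on the middle of the banding wheel, then stand the two matching tall wooden blocks on end on the bench, square-on, one directly to the left and one directly to the right of the wheel (as seen by the robot looking ahead), each a finger's width (about 15 mm) clear of the wheel's rim, and lay the long lath left to right across the tops of both as a level hand rest, centred over the bowl. Stand the white squeeze bottle upright in the middle of the spill saucer. Leave the low block, the lidded jar and the tape roll where they are.

Things in the scene. Friction and masses are not known exactly. Their poses are not given: they have to be found in the camera images.
- wheel: banding wheel (potter's decorating turntable), fixed to the bench: grey foot 100 mm across under a round bare-metal head 140 mm across with guide rings. Origin on the turning axis at bench level; the flat top of the head is 36 mm above it. Its axes stay parallel to the world's (x ahead of the robot, y to its left, z up). The head turns under light friction (0.03 N m).
- bowl: small straight-sided bowl of bare reddish clay, 60 mm across outside, 24 mm high, wall 3.5 mm, about 0.08 kg, standing upright at the start. Origin: centre of its underside, z up.
- block_a: tall plain beech block standing on end, 46 mm (its x) by 36 mm (its y) by 75 mm high (z), about 0.1 kg. Origin: centre of its underside. One of a matching pair: either may go left or right. In place its 36 mm side runs left to right (its y along the world's y) and its centre is 103 mm from the wheel's axis.
- block_b: the other beech block of the matching pair, the same in every way as block_a.
- lath: long plain beech lath lying flat, 270 mm long (its y) by 28 mm wide (its x) by 12 mm thick (z), about 0.065 kg. Origin: centre of its underside.
- bottle: white plastic squeeze bottle, standing: straight body 44 mm across up to 72 mm, then shoulder, cap and thin nozzle, 113 mm high in all, about 0.12 kg. Origin: centre of its underside, z up.
- saucer: round white spill saucer, fixed to the bench, rim 100 mm across and 12 mm high; flat inside floor about 66 mm across, 4 mm above the bench. Origin: centre of its underside.
- low_block: bystander, leave in place: a lower, squarer beech block, 60 mm (its x) by 50 mm (its y) by 45 mm high. Origin: centre of its underside.
- jar: bystander, leave in place: glass jar with a metal lid, 58 mm across, 68 mm high. Origin: centre of its underside.
- tape: bystander, leave in place: roll of paper tape lying flat, 76 mm across outside, 54 mm inside, 24 mm high. Origin: centre of its underside.
Not all that is in view belongs to the job. Of the things that look like the bowl, take the one that is farthest from the robot's base at the start.

How it is judged:
At the end, for the whole second after the job is handed in: Bowl within 10 mm of wheel centre. Tall blocks upright on bench, centres 103 +- 12 mm left and right of the axis, 15 mm in x, square to 0.2 rad. Lath flat on both (75 +- 4 mm up), centred to 14 mm, straight to 0.12 rad. Bottle upright on saucer, 10 mm off centre at most. All at rest (horizontal distance between bowl and wheel below 0.01 m and z of bowl in the frame of wheel between 0.032 and 0.04 m and angle between each of bowl, bottle's own z axis and vertical below 0.1 rad and ((y of block_a in the frame of wheel between 0.091 and 0.115 m and x of block_a in the frame of wheel between -0.015 and 0.015 m and height (world z) of block_a between -0.004 and 0.004 m and angle between each of block_a, block_b's own z axis and vertical below 0.05 rad and angle between the x axis of each of block_a, block_b and the x axis of wheel, either way round below 0.2 rad and y of block_b in the frame of wheel between -0.115 and -0.091 m and x of block_b in the frame of wheel between -0.015 and 0.015 m and height (world z) of block_b between -0.004 and 0.004 m) or (y of block_b in the frame of wheel between 0.091 and 0.115 m and x of block_b in the frame of wheel between -0.015 and 0.015 m and height (world z) of block_b between -0.004 and 0.004 m and angle between each of block_b, block_a's own z axis and vertical below 0.05 rad and angle between the x axis of each of block_b, block_a and the x axis of wheel, either way round below 0.2 rad and y of block_a in the frame of wheel between -0.115 and -0.091 m and x of block_a in the frame of wheel between -0.015 and 0.015 m and height (world z) of block_a between -0.004 and 0.004 m)) and height (world z) of lath between 0.071 and 0.079 m and angle between lath's own z axis and vertical below 0.05 rad and x of lath in the frame of wheel between -0.014 and 0.014 m and y of lath in the frame of wheel between -0.014 and 0.014 m and angle between the y axis of lath and the y axis of wheel, either way round below 0.12 rad and horizontal distance between bottle and saucer below 0.01 m and z of bottle in the frame of saucer between 0.001 and 0.008 m and linear speed of each of bowl, block_a, block_b, lath, bottle below 0.02 m/s); the robot touches nothing.
It fails at once if the low block was shifted by more than 30 mm (distance of low_block from where it was at the start of the episode above 0.03 m).
It fails at once if the lidded jar was shifted by more than 30 mm (distance of jar from where it was at the start of the episode above 0.03 m).
It fails at once if the tape roll was shifted by more than 30 mm (distance of tape from where it was at the start of the episode above 0.03 m).
It also fails if it takes over 123 s, if anything falls off the work surface, if the arm or the gripper's body presses on something with over 40 N, if the wrist force passes 120 N, or if a joint passes its speed limit or range.

## Robot

A 7-joint arm with a two-finger parallel gripper is mounted at the origin on the work surface. World frame = base frame: x ahead of the robot, y to its left, z up, the work surface at z = 0. Lengths are in m, angles in rad, forces in N, time in s.
With the tool pointing down it reaches from about 0.4 to 0.875 m from the base axis. Payload 19.3 kg.
Tool frame: the origin (TCP) lies midway between the tips of the shut fingers; the grasp point (between the pads) lies bot.pinch_z behind it (bot.pinch_z is the distance from the TCP to the grasp point, in m); z points along the fingers, y is the line along which they close (so a half turn about z gives the same grasp; the last joint's range is limited). The gripper opens to 85 mm and grips with 20 to 120 N. Pads are 22 mm wide; open, the fingers measure 114 mm over their backs; the gripper's body (76 mm by 85 mm) begins 54 mm behind the grasp point. The pads swing forward as they close: fully open they stand 13 mm farther back than shut.
Start: joints at [-1.381, 0.521, -0.036, 1.599, 0.021, 1.021, -0.113], TCP at [0.161, 0.604, 0.231] pointing down, gripper open.
Joint ranges: [-2.91, 2.91], [-0.3, 2.13], [-1.5, 1.42], [0.17, 2.43], [-1.26, 4.41], [0.16, 1.93], [-2.52, 2.52]. Speed limits (rad/s): [1.89, 1.89, 2.39, 2.39, 3.01, 3.01, 3.01].

## Interface

Orientations are given as [roll, pitch, yaw] about the fixed x, y, z axes, in that order (R = Rz(yaw) Ry(pitch) Rx(roll)).
In Python, from workcell import readout, grab_frame, camera_info, workorder, bot gives the robot as it stands. The module is installed in compiled form; this text tells all that it offers.
- The arm moves only by the tool drive_tool, never from a script. Its argument "targets" is a list of rows, each an object of numbers: "dx", "dy", "dz": the shift along the tool's x, y, z as a fraction of full scale; "yaw": the turn about the tool's z as a fraction of full scale; "fingers": the closure, from 0 (fully open) to 1 (shut). In form: [{"dx": .., "dy": .., "dz": .., "yaw": .., "fingers": ..}, ...]. A call has 1 to 20 rows; each row shifts and turns the commanded pose from where the row before left it, along the tool's axes as they then stand; what a row does not reach is not made up. Full scale, the value 1, is 0.1 m for a shift and 90 degrees for a turn. A row lasts 1/10 s, in which the tool goes at most 50 mm and 8.59 degrees, less where a joint would pass 70% of its speed; a pose out of reach is approached as far as the arm can. A call with a number of a shift or a turn outside -1 to 1 is refused whole. A call with a gripper value outside its range is refused whole. The fingers move at their own pace and stop on an object; "squeeze" is the grip in N (left out, the last holds). Time passes only in rows, so rows that do not move let the fingers close. It gives the time, the measured TCP pose, the force, the opening and the grip force at its end, in the units of the state.
- readout.observe(): the state, without advancing time (a new reading comes with each control period).
- grab_frame(name): name is "side" or "top"; returns the picture (384x512x3 uint8, blue, green, red); there is no depth.
- camera_info(name): a dict with "fx", "fy", "cx", "cy" (pixels), "T" (4x4, takes a point from camera to world coordinates). Camera axes: x right, y up, looking along -z (the intrinsics and any distortion apply to the point x, -y, -z); pixel columns grow to the right and rows downward; lengths in m; the calibration is good to about 2 mm. A picture is of the moment at which its call begins. camera_info takes no time and is no camera call.
- workorder.job_done(): hands the job in; it is judged then, once.
The state is a dict: "clock": time; "qpos": joint angles; "qd": joint speeds; "joint_efforts": joint torques, N m; "position": TCP position; "tool_rot": TCP orientation; "force": force on the tool from outside, world axes, zero at the start; "moment": the same for the moment, N m; "grip_width": finger opening in m; "finger_force": force on a finger pad.
Only numpy, scipy, OpenCV 4.12 (cv2) and the standard library are available. Lean on these libraries where they do the work, as an engineer would, in place of code of your own. Each camera call takes 0.05 s, during which the arm holds its last target. There are 200 camera calls.

## Working session

There is one attempt and no reset: what is moved stays moved. The work goes in short steps, Python scripts to look and compute and a tool call to move; the robot and the scene stay as the last step left them, time stands still between calls to the robot, and variables do not carry over. Pictures are saved under pics/ and viewed, at most 16 in all, crops included, and the job is handed in when it is done.

Besides the shell and the picture viewer there is one more tool, called after ">>>" by a JSON object that holds its "name" and its "arguments". drive_tool: Moves the arm, as the interface text tells. Shift numbers are shares of 0.1 m and turn numbers shares of 90 degrees, none past 1 either way. Its arguments: {"type":"object","properties":{"targets":{"type":"array","items":{"type":"object","properties":{"dx":{"type":"number","minimum":-1,"maximum":1},"dy":{"type":"number","minimum":-1,"maximum":1},"dz":{"type":"number","minimum":-1,"maximum":1},"yaw":{"type":"number","minimum":-1,"maximum":1},"fingers":{"type":"number"}}}},"squeeze":{"type":"number"}},"required":["targets"]}

```bash
mkdir -p pics; python3 - <<'E'
from workcell import readout, grab_frame, camera_info, bot
import cv2
for n in("top","side"):
    f=grab_frame(n); cv2.imwrite(f"pics/{n}0.png",f)
    c=camera_info(n); print({k:(v.round(4).tolist() if hasattr(v,'round') and k=='T' else v) for k,v in c.items()})
s=readout.observe()
print(s['position'],s['tool_rot'],s['grip_width'],s['clock'],bot.pinch_z)
E
```

```text
{'fx': 391.39081393085553, 'fy': 391.39081393085553, 'cx': 259.63407791303786, 'cy': 184.81909926349633, 'T': [[0.0037, 0.9896, -0.1436, 0.3059], [-1.0, 0.0029, -0.006, -0.0182], [-0.0055, 0.1436, 0.9896, 1.2214], [0.0, 0.0, 0.0, 1.0]]}
{'fx': 415.9922992643481, 'fy': 415.9922992643481, 'cx': 253.8584404387583, 'cy': 195.29801088034577, 'T': [[0.9938, 0.0551, -0.0968, 0.3647], [-0.1114, 0.5125, -0.8514, -1.1475], [0.0027, 0.8569, 0.5155, 0.7464], [0.0, 0.0, 0.0, 1.0]]}
[0.16051243 0.60372524 0.23081066] [-3.14059144e+00  7.48048774e-05  2.88179246e+00] 0.08528961493965598 0.1 0.0187
```

View pics/top0.png

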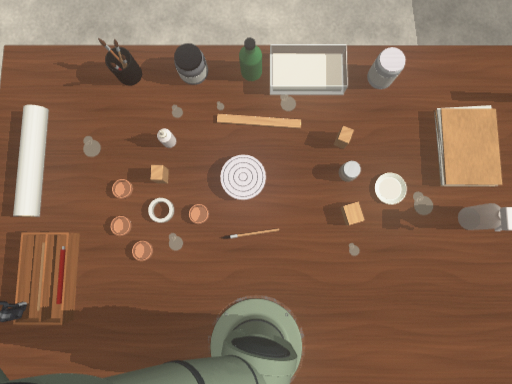

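View pics/side0.png

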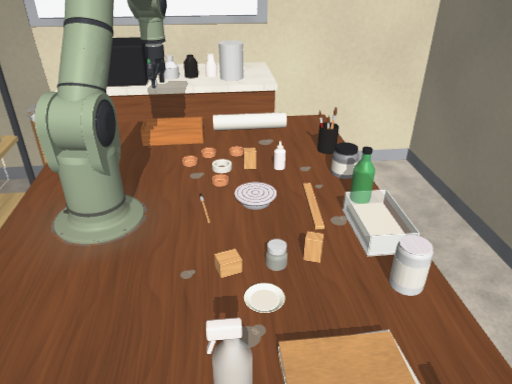

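The top view shows the wheel at (243,177), tall blocks at (160,174) and (345,135), the low block at (354,213), and the lath at (259,121). The bottle is at (167,138), the saucer at (390,188) and the jar at (350,171). The tape is at (161,210), and the bowls are at (122,189), (120,226), (142,251) and (199,214).

```bash
cat > h.py <<'E'
import numpy as np, cv2
from workcell import grab_frame, camera_info, readout
def ray(n,u,v):
    c=camera_info(n);T=np.array(c['T']);d=np.array([(u-c['cx'])/c['fx'],-(v-c['cy'])/c['fy'],-1.])
    return T[:3,3],T[:3,:3]@d
def onp(n,u,v,z):
    o,d=ray(n,u,v);return (o+d*(z-o[2])/d[2])[:2]
def proj(n,p):
    c=camera_info(n);T=np.array(c['T']);q=T[:3,:3].T@(np.array(p)-T[:3,3])
    return c['cx']+c['fx']*q[0]/-q[2], c['cy']-c['fy']*q[1]/-q[2]
E
python3 - <<'E'
from h import *
f=cv2.imread('pics/top0.png')
c=cv2.resize(f[110:265,100:250],None,fx=4,fy=4,interpolation=cv2.INTER_CUBIC);d=cv2.resize(f[100:235,210:410],None,fx=4,fy=4,interpolation=cv2.INTER_CUBIC)
hsv=cv2.cvtColor(f,cv2.COLOR_BGR2HSV)
for p in [(160,171),(160,181),(167,177),(345,133),(346,143),(259,121),(354,210),(354,222),(122,184),(122,189),(199,214),(199,207),(200,100)]: print(p,hsv[p[1],p[0]])
cv2.imwrite('pics/cl.png',c);cv2.imwrite('pics/cr.png',d)
E
```

```text
(160, 171) [ 16 114 220]
(160, 181) [ 14 108 109]
(167, 177) [ 15 114 165]
(345, 133) [ 16 113 222]
(346, 143) [ 14 101 109]
(259, 121) [ 15 113 219]
(354, 210) [ 16 111 228]
(354, 222) [ 17 109 231]
(122, 184) [ 11 123 211]
(122, 189) [ 11 123 218]
(199, 214) [ 11 119 221]
(199, 207) [ 11 116 172]
(200, 100) [ 11 139 132]
```

View pics/cl.png

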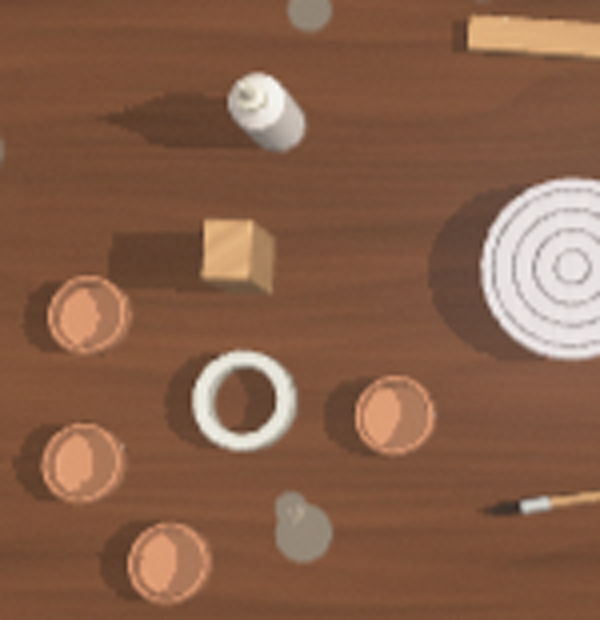

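View pics/cr.png

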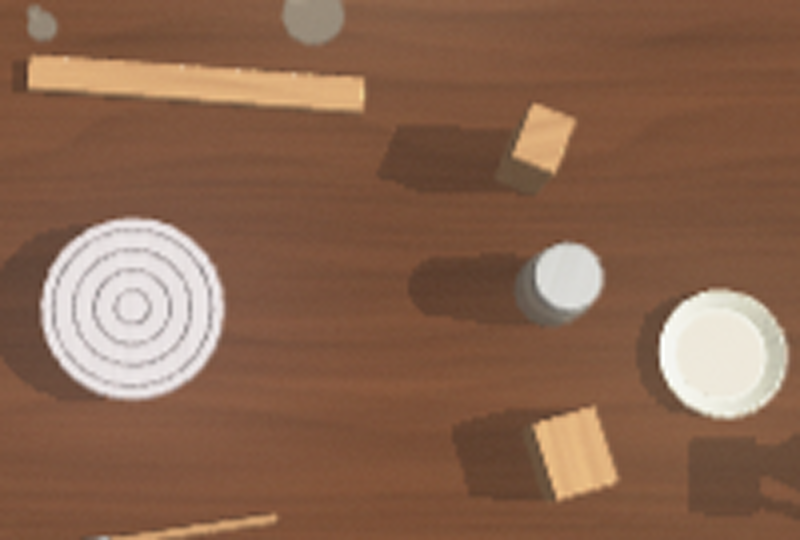

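The left crop shows block A at about (230,250), nearly square to the world axes, four bowls, the bottle with its nozzle at (248,92), and the tape at (245,400). The right crop shows the tilted block B at (545,140), the jar at (568,275) and the saucer at (722,353). It also has the wheel at (132,307), and the lath from (28,73) to (365,93).

```bash
cat >> h.py <<'E'
def blobs(f,lo,hi,amin=30):
    m=cv2.inRange(cv2.cvtColor(f,cv2.COLOR_BGR2HSV),np.array(lo),np.array(hi))
    cs,_=cv2.findContours(m,cv2.RETR_EXTERNAL,cv2.CHAIN_APPROX_NONE)
    return [c for c in cs if cv2.contourArea(c)>amin]
K=4
def up(f): return cv2.resize(f,None,fx=K,fy=K,interpolation=cv2.INTER_CUBIC)
def back(c): return (c.reshape(-1,2)+0.5)/K-0.5
def wpts(n,c,z): return np.array([onp(n,u,v,z) for u,v in back(c)],np.float32)
def rects(n,f,lo,hi,z,roi,amin=800):
    for c in blobs(up(f),lo,hi,amin):
        b=back(c); u,v=b.mean(0)
        if not(roi[0]<u<roi[2] and roi[1]<v<roi[3]): continue
        (x,y),(w,h),a=cv2.minAreaRect(wpts(n,c,z)*1000)
        print('rect px',(round(u),round(v)),'xy',round(x,1),round(y,1),'size',round(w,1),round(h,1),'ang',round(a,1))
def circs(n,f,lo,hi,z,roi,amin=800):
    for c in blobs(up(f),lo,hi,amin):
        b=back(c); u,v=b.mean(0)
        if not(roi[0]<u<roi[2] and roi[1]<v<roi[3]): continue
        (x,y),(w,h),a=cv2.fitEllipse(cv2.convexHull(wpts(n,c,z)*1000))
        print('circ px',(round(u),round(v)),'xy',round(x,1),round(y,1),'d',round(w,1),round(h,1),'r',round(np.hypot(x,y)))
E
python3 - <<'E'
from h import *
f=cv2.imread('pics/top0.png')
W=[13,85,190],[22,160,255]
print('blocks');rects('top',f,*W,.075,(150,120,360,185))
print('lath');rects('top',f,*W,.012,(210,105,310,130))
print('low');rects('top',f,*W,.045,(340,190,370,230))
print('bowls');circs('top',f,[4,95,150],[12,200,255],.024,(105,175,215,265))
L=[0,0,150],[180,60,255]
print('wheel');circs('top',f,*L,.036,(220,150,270,200))
print('saucer');circs('top',f,*L,.012,(370,165,410,210))
print('tape');circs('top',f,*L,.024,(140,190,180,220))
print('jar');circs('top',f,*L,.068,(335,155,365,180))
print('nozzle',onp('top',100+248/4,110+92/4,.113)*1000)
s=cv2.imread('pics/side0.png')
print('side nozzle', [round(v) for v in proj('side',[*onp('top',162,133,.113),.113])])
g=s[120:310,170:340]
cv2.imwrite('pics/s1.png',cv2.resize(g,None,fx=3,fy=3,interpolation=cv2.INTER_CUBIC))
E
```

```text
blocks
rect px (157, 172) xy 510.3 295.8 size 42.3 35.7 ang 0.1
rect px (346, 134) xy 627.7 -269.7 size 34.6 44.2 ang 68.2
rect px (259, 120) xy 670.2 -7.3 size 254.6 25.8 ang 85.9
lath
rect px (259, 120) xy 690.2 -6.7 size 268.6 27.2 ang 85.9
low
rect px (353, 213) xy 392.6 -293.2 size 59.8 48.5 ang 16.1
bowls
circ px (142, 250) xy 278.5 344.2 d 61.0 63.6 r 443
circ px (120, 225) xy 353.7 413.3 d 61.3 64.8 r 544
circ px (199, 213) xy 391.0 176.3 d 61.4 62.0 r 429Traceback (most recent call last):
  File "<stdin>", line 7, in <module>
  File "h.py", line 29, in circs
    (x,y),(w,h),a=cv2.fitEllipse(cv2.convexHull(wpts(n,c,z)*1000))
                                                ~~~~^^^^^^^
  File "h.py", line 18, in wpts
    def wpts(n,c,z): return np.array([onp(n,u,v,z) for u,v in back(c)],np.float32)
                                      ~~~^^^^^^^^^
  File "h.py", line 7, in onp
    o,d=ray(n,u,v);return (o+d*(z-o[2])/d[2])[:2]
        ~~~^^^^^^^
  File "h.py", line 4, in ray
    c=camera_info(n);T=np.array(c['T']);d=np.array([(u-c['cx'])/c['fx'],-(v-c['cy'])/c['fy'],-1.])
ValueError: time passes only in moves, steps and waits
```

```bash
python3 - <<'E'
import re
s=open('h.py').read()
s=s.replace("from workcell import grab_frame, camera_info, readout","from workcell import grab_frame, camera_info as _ci, readout\nfrom functools import lru_cache\ncamera_info=lru_cache(_ci)")
open('h.py','w').write(s)
E
python3 - <<'E'
from h import *
f=cv2.imread('pics/top0.png')
print('bowls');circs('top',f,[4,95,150],[12,200,255],.024,(105,175,215,265),400)
L=[0,0,150],[180,60,255]
print('wheel');circs('top',f,*L,.036,(220,150,270,200))
print('saucer');circs('top',f,*L,.012,(370,165,410,210))
print('tape');circs('top',f,*L,.024,(140,190,180,220))
print('jar');circs('top',f,*L,.068,(335,155,365,180))
print('nozzle',onp('top',100+248/4-.4,110+92/4-.4,.113)*1000)
s=cv2.imread('pics/side0.png')
print('side nozzle', [round(v) for v in proj('side',[*onp('top',162,133,.113),.113])])
g=s[120:310,170:340]
cv2.imwrite('pics/s1.png',cv2.resize(g,None,fx=3,fy=3,interpolation=cv2.INTER_CUBIC))
E
```

```text
bowls
circ px (142, 250) xy 278.5 344.2 d 61.0 63.6 r 443
circ px (120, 225) xy 353.7 413.3 d 61.3 64.8 r 544
circ px (199, 213) xy 391.0 176.3 d 61.4 62.0 r 429
circ px (122, 188) xy 467.7 415.3 d 61.9 65.3 r 625
wheel
circ px (243, 177) xy 503.5 41.1 d 141.3 142.1 r 505
saucer
circ px (390, 188) xy 472.7 -417.5 d 100.2 100.9 r 631
tape
circ px (161, 210) xy 401.6 292.6 d 76.4 80.6 r 497
jar
circ px (352, 169) xy 522.8 -287.0 d 50.7 53.4 r 596
nozzle [620.05729293 275.55888997]
side nozzle [279, 142]
```

View pics/s1.png

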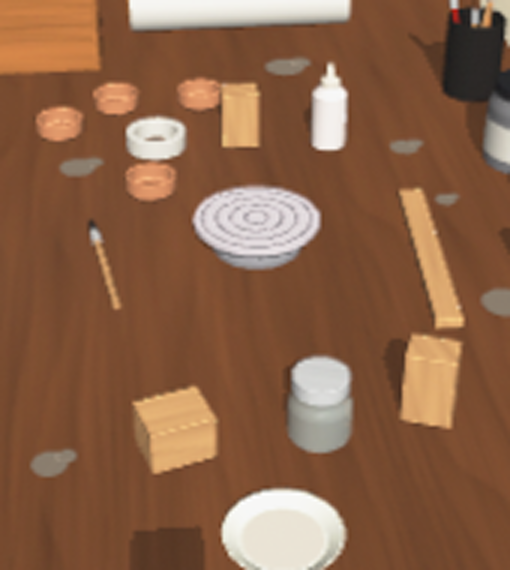

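The side crop confirms what stands where: the bottle upright at about (330,110) and block A to its left at (240,115). All bowls stand upright. The farthest bowl from the base is the one at (468,415), radius 625 mm.

I'll turn the tool to yaw 90° first, so that tool x is world y and tool y is world x.

>>> {"name": "drive_tool", "arguments": {"targets": [{"yaw": 0.0928, "fingers": 0}, {"yaw": 0.0928}, {"yaw": 0.0928}, {"yaw": 0.0928}, {"yaw": 0.0928}, {"yaw": 0.0928}, {"yaw": 0.0928}, {"yaw": 0.0928}, {"yaw": 0.0928}], "squeeze": 30}}

```text
invalid input
```

>>> {"name": "drive_tool", "arguments": {"targets": [{"dx": 0, "dy": 0, "dz": 0, "yaw": 0.0928, "fingers": 0}, {"dx": 0, "dy": 0, "dz": 0, "yaw": 0.0928, "fingers": 0}, {"dx": 0, "dy": 0, "dz": 0, "yaw": 0.0928, "fingers": 0}, {"dx": 0, "dy": 0, "dz": 0, "yaw": 0.0928, "fingers": 0}, {"dx": 0, "dy": 0, "dz": 0, "yaw": 0.0928, "fingers": 0}, {"dx": 0, "dy": 0, "dz": 0, "yaw": 0.0928, "fingers": 0}, {"dx": 0, "dy": 0, "dz": 0, "yaw": 0.0928, "fingers": 0}, {"dx": 0, "dy": 0, "dz": 0, "yaw": 0.0928, "fingers": 0}, {"dx": 0, "dy": 0, "dz": 0, "yaw": 0.0928, "fingers": 0}], "squeeze": 30}}

```text
clock: 1.0
position: [0.1605, 0.6039, 0.231]
tool_rot: [-3.141, 0.001, 1.564]
force: [0.0, -0.8, 0.5]
grip_width: 0.0854
finger_force: 0.0
```

>>> {"name": "drive_tool", "arguments": {"targets": [{"dx": -0.13, "dy": 0.22, "dz": 0, "yaw": 0, "fingers": 0}, {"dx": -0.13, "dy": 0.22, "dz": 0, "yaw": 0, "fingers": 0}, {"dx": -0.13, "dy": 0.22, "dz": 0.1, "yaw": 0, "fingers": 0}, {"dx": -0.13, "dy": 0.22, "dz": 0.1, "yaw": 0, "fingers": 0}, {"dx": -0.13, "dy": 0.22, "dz": 0.1, "yaw": 0, "fingers": 0}, {"dx": -0.13, "dy": 0.22, "dz": 0.1, "yaw": 0, "fingers": 0}, {"dx": -0.13, "dy": 0.22, "dz": 0.1, "yaw": 0, "fingers": 0}, {"dx": -0.13, "dy": 0.22, "dz": 0.1, "yaw": 0, "fingers": 0}, {"dx": -0.13, "dy": 0.22, "dz": 0.1, "yaw": 0, "fingers": 0}, {"dx": -0.13, "dy": 0.22, "dz": 0.1, "yaw": 0, "fingers": 0}, {"dx": -0.13, "dy": 0.22, "dz": 0.1, "yaw": 0, "fingers": 0}, {"dx": -0.13, "dy": 0.22, "dz": 0.1, "yaw": 0, "fingers": 0}, {"dx": -0.13, "dy": 0.22, "dz": 0.1, "yaw": 0, "fingers": 0}, {"dx": -0.13, "dy": 0.22, "dz": 0, "yaw": 0, "fingers": 0}, {"dx": 0, "dy": 0, "dz": 0, "yaw": 0, "fingers": 0}, {"dx": 0, "dy": 0, "dz": 0, "yaw": 0, "fingers": 0}]}}

```text
clock: 2.6
position: [0.4685, 0.4214, 0.121]
tool_rot: [-3.141, 0.0, 1.569]
force: [-0.0, 0.1, -0.3]
grip_width: 0.0856
finger_force: 0.0
```

>>> {"name": "drive_tool", "arguments": {"targets": [{"dx": -0.05, "dy": 0, "dz": 0.1, "yaw": 0, "fingers": 0}, {"dx": 0, "dy": 0, "dz": 0.2, "yaw": 0, "fingers": 0}, {"dx": 0, "dy": 0, "dz": 0.2, "yaw": 0, "fingers": 0}, {"dx": 0, "dy": 0, "dz": 0.2, "yaw": 0, "fingers": 0}, {"dx": 0, "dy": 0, "dz": 0.2, "yaw": 0, "fingers": 0}, {"dx": 0, "dy": 0, "dz": 0.15, "yaw": 0, "fingers": 0}, {"dx": 0, "dy": 0, "dz": 0.1, "yaw": 0, "fingers": 0}, {"dx": 0, "dy": 0, "dz": 0.03, "yaw": 0, "fingers": 0}, {"dx": 0, "dy": 0, "dz": 0, "yaw": 0, "fingers": 0}, {"dx": 0, "dy": 0, "dz": 0, "yaw": 0, "fingers": 0.2}, {"dx": 0, "dy": 0, "dz": 0, "yaw": 0, "fingers": 0.4}, {"dx": 0, "dy": 0, "dz": 0, "yaw": 0, "fingers": 0.6}, {"dx": 0, "dy": 0, "dz": 0, "yaw": 0, "fingers": 0.8}, {"dx": 0, "dy": 0, "dz": 0, "yaw": 0, "fingers": 0.8}, {"dx": 0, "dy": 0, "dz": 0, "yaw": 0, "fingers": 0.8}], "squeeze": 25}}

```text
clock: 4.1
position: [0.4687, 0.417, 0.0042]
tool_rot: [3.141, -0.001, 1.57]
force: [-1.7, -1.0, 6.0]
grip_width: 0.0578
finger_force: 26.5
```

```bash
python3 - <<'E'
from h import *
f=grab_frame('side'); g=grab_frame('top')
a=cv2.resize(f[120:200,160:280],None,fx=4,fy=4,interpolation=cv2.INTER_CUBIC);b=cv2.resize(g[150:240,80:180],None,fx=3.2,fy=3.5556)
cv2.imwrite('pics/b1.png',np.hstack([a,b]))
E
```

```text
(no output)
```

View pics/b1.png

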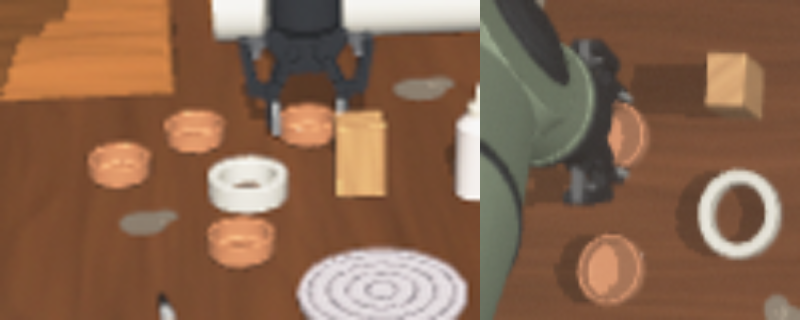

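The gripper holds the target bowl, with the fingers at (277,118) and (340,105) in the left half and the bowl between them. Next I lift it and carry it to the wheel.

>>> {"name": "drive_tool", "arguments": {"targets": [{"dx": 0, "dy": 0, "dz": -0.1, "yaw": 0, "fingers": 0.8}, {"dx": 0, "dy": 0, "dz": -0.2, "yaw": 0, "fingers": 0.8}, {"dx": 0, "dy": 0, "dz": -0.3, "yaw": 0, "fingers": 0.8}, {"dx": 0, "dy": 0, "dz": -0.3, "yaw": 0, "fingers": 0.8}, {"dx": -0.1, "dy": 0, "dz": -0.3, "yaw": 0, "fingers": 0.8}, {"dx": -0.26, "dy": 0.05, "dz": 0, "yaw": 0, "fingers": 0.8}, {"dx": -0.3, "dy": 0.05, "dz": 0, "yaw": 0, "fingers": 0.8}, {"dx": -0.3, "dy": 0.05, "dz": 0, "yaw": 0, "fingers": 0.8}, {"dx": -0.3, "dy": 0.05, "dz": 0, "yaw": 0, "fingers": 0.8}, {"dx": -0.3, "dy": 0.05, "dz": 0, "yaw": 0, "fingers": 0.8}, {"dx": -0.3, "dy": 0.05, "dz": 0, "yaw": 0, "fingers": 0.8}, {"dx": -0.3, "dy": 0.05, "dz": 0, "yaw": 0, "fingers": 0.8}, {"dx": -0.3, "dy": 0, "dz": 0, "yaw": 0, "fingers": 0.8}, {"dx": -0.3, "dy": 0, "dz": 0, "yaw": 0, "fingers": 0.8}, {"dx": -0.3, "dy": 0, "dz": 0, "yaw": 0, "fingers": 0.8}, {"dx": -0.3, "dy": 0, "dz": 0, "yaw": 0, "fingers": 0.8}, {"dx": -0.25, "dy": 0, "dz": 0, "yaw": 0, "fingers": 0.8}, {"dx": -0.15, "dy": 0, "dz": 0, "yaw": 0, "fingers": 0.8}, {"dx": 0, "dy": 0, "dz": 0, "yaw": 0, "fingers": 0.8}, {"dx": 0, "dy": 0, "dz": 0, "yaw": 0, "fingers": 0.8}]}}

```text
clock: 6.2
position: [0.5032, 0.0414, 0.1236]
tool_rot: [3.141, -0.001, 1.57]
force: [-1.1, 0.1, -0.7]
grip_width: 0.0577
finger_force: 27.8
```

```bash
python3 - <<'E'
from h import *
f=grab_frame('side'); p=readout.observe()['position'];print(p)
print('expected tcp px',proj('side',p), 'bowl mid if centred',proj('side',[p[0],p[1],p[2]+.008]))
cv2.imwrite('pics/b2.png',cv2.resize(f[100:250,180:340],None,fx=4,fy=4,interpolation=cv2.INTER_CUBIC))
circs('side',f,[4,95,120],[12,200,255],p[2]+.02,(200,100,320,230),300)
E
```

```text
[0.50315899 0.04180717 0.12350741]
expected tcp px (np.float64(254.94311627842478), np.float64(169.55820833423084)) bowl mid if centred (np.float64(254.95319294697117), np.float64(167.3556913798856))
circ px (272, 193) xy 524.8 -150.1 d 43.4 206.4 r 546
circ px (280, 187) xy 560.1 -107.8 d 14.8 130.0 r 570
circ px (255, 166) xy 499.4 27.8 d 68.6 117.6 r 500
circ px (219, 102) xy 382.4 653.6 d 307.4 359.2 r 757
circ px (273, 102) xy 657.9 679.5 d 12.8 327.5 r 946
```

View pics/b2.png

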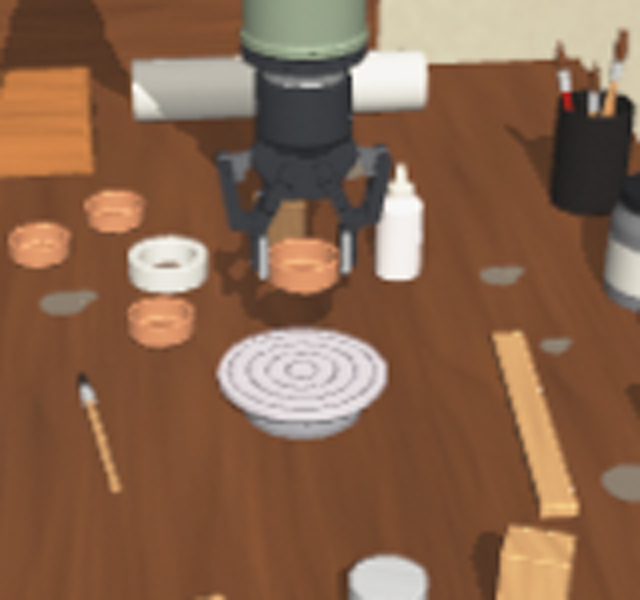

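The bowl is held level at about (303,265), over the wheel at (302,370). I'll lower and release it.

>>> {"name": "drive_tool", "arguments": {"targets": [{"dx": 0, "dy": 0, "dz": 0.15, "yaw": 0, "fingers": 0.8}, {"dx": 0, "dy": 0, "dz": 0.2, "yaw": 0, "fingers": 0.8}, {"dx": 0, "dy": 0, "dz": 0.2, "yaw": 0, "fingers": 0.8}, {"dx": 0, "dy": 0, "dz": 0.12, "yaw": 0, "fingers": 0.8}, {"dx": 0, "dy": 0, "dz": 0.08, "yaw": 0, "fingers": 0.8}, {"dx": 0, "dy": 0, "dz": 0.05, "yaw": 0, "fingers": 0.8}, {"dx": 0, "dy": 0, "dz": 0.02, "yaw": 0, "fingers": 0.8}, {"dx": 0, "dy": 0, "dz": 0, "yaw": 0, "fingers": 0.8}, {"dx": 0, "dy": 0, "dz": 0, "yaw": 0, "fingers": 0.8}, {"dx": 0, "dy": 0, "dz": 0, "yaw": 0, "fingers": 0.2}, {"dx": 0, "dy": 0, "dz": 0, "yaw": 0, "fingers": 0.1}, {"dx": 0, "dy": 0, "dz": 0, "yaw": 0, "fingers": 0}, {"dx": 0, "dy": 0, "dz": 0, "yaw": 0, "fingers": 0}, {"dx": 0, "dy": 0, "dz": -0.1, "yaw": 0, "fingers": 0}, {"dx": 0, "dy": 0, "dz": -0.2, "yaw": 0, "fingers": 0}, {"dx": 0, "dy": 0, "dz": -0.3, "yaw": 0, "fingers": 0}, {"dx": 0, "dy": 0, "dz": -0.3, "yaw": 0, "fingers": 0}, {"dx": 0, "dy": 0, "dz": -0.2, "yaw": 0, "fingers": 0}]}}

```text
clock: 8.05
position: [0.5034, 0.0406, 0.1539]
tool_rot: [3.14, -0.0, 1.57]
force: [-0.2, -1.0, 0.3]
grip_width: 0.0852
finger_force: 0.0
```

>>> {"name": "drive_tool", "arguments": {"targets": [{"dx": 0.1, "dy": 0.07, "dz": 0, "yaw": 0, "fingers": 0}, {"dx": 0.25, "dy": 0, "dz": 0, "yaw": 0, "fingers": 0}, {"dx": 0.3, "dy": 0, "dz": 0, "yaw": 0, "fingers": 0}, {"dx": 0.3, "dy": 0, "dz": 0, "yaw": 0, "fingers": 0}, {"dx": 0.3, "dy": 0, "dz": 0, "yaw": 0, "fingers": 0}, {"dx": 0.3, "dy": 0, "dz": 0, "yaw": 0, "fingers": 0}, {"dx": 0.3, "dy": 0, "dz": 0, "yaw": 0, "fingers": 0}, {"dx": 0.3, "dy": 0, "dz": 0, "yaw": 0, "fingers": 0}, {"dx": 0.25, "dy": 0, "dz": 0, "yaw": 0, "fingers": 0}, {"dx": 0.15, "dy": 0, "dz": 0, "yaw": 0, "fingers": 0}, {"dx": 0, "dy": 0, "dz": 0, "yaw": 0, "fingers": 0}, {"dx": 0, "dy": 0, "dz": 0, "yaw": 0, "fingers": 0}]}}

```text
clock: 9.25
position: [0.5103, 0.2949, 0.1511]
tool_rot: [-3.141, 0.001, 1.569]
force: [0.7, 0.0, -1.0]
grip_width: 0.0854
finger_force: 0.0
```

```bash
python3 - <<'E'
from h import *
f=grab_frame('top')
circs('top',f,[4,95,130],[12,200,255],.060,(220,150,270,200),300)
circs('top',f,[0,0,150],[180,60,255],.036,(220,150,270,200))
cv2.imwrite('pics/b3.png',cv2.resize(f[125:225,140:300],None,fx=4,fy=4,interpolation=cv2.INTER_CUBIC))
E
```

```text
circ px (242, 176) xy 502.4 41.6 d 57.2 58.9 r 504
circ px (243, 177) xy 503.4 41.1 d 141.1 141.9 r 505
```

View pics/b3.png

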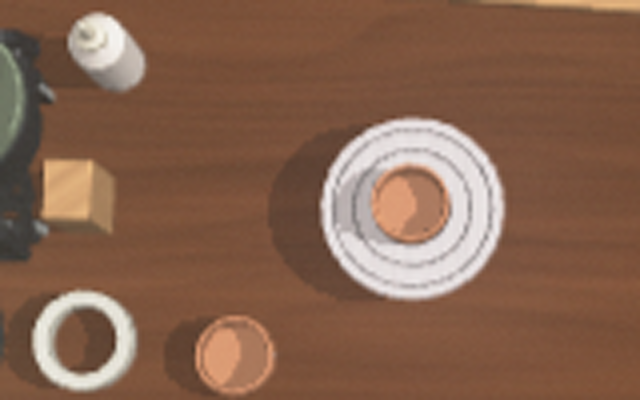

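The bowl at (410,203) sits within about 1 mm of the wheel centre. Now I go down to block A and grip it.

>>> {"name": "drive_tool", "arguments": {"targets": [{"dx": 0, "dy": 0, "dz": 0.15, "yaw": 0, "fingers": 0}, {"dx": 0, "dy": 0, "dz": 0.2, "yaw": 0, "fingers": 0}, {"dx": 0, "dy": 0, "dz": 0.2, "yaw": 0, "fingers": 0}, {"dx": 0, "dy": 0, "dz": 0.2, "yaw": 0, "fingers": 0}, {"dx": 0, "dy": 0, "dz": 0.2, "yaw": 0, "fingers": 0}, {"dx": 0, "dy": 0, "dz": 0.15, "yaw": 0, "fingers": 0}, {"dx": 0, "dy": 0, "dz": 0.1, "yaw": 0, "fingers": 0}, {"dx": 0, "dy": 0, "dz": 0, "yaw": 0, "fingers": 0}, {"dx": 0, "dy": 0, "dz": 0, "yaw": 0, "fingers": 0.2}, {"dx": 0, "dy": 0, "dz": 0, "yaw": 0, "fingers": 0.4}, {"dx": 0, "dy": 0, "dz": 0, "yaw": 0, "fingers": 0.6}, {"dx": 0, "dy": 0, "dz": 0, "yaw": 0, "fingers": 0.8}, {"dx": 0, "dy": 0, "dz": 0, "yaw": 0, "fingers": 0.8}, {"dx": 0, "dy": 0, "dz": 0, "yaw": 0, "fingers": 0.8}, {"dx": 0, "dy": 0, "dz": 0, "yaw": 0, "fingers": 0.8}], "squeeze": 35}}

```text
clock: 10.8
position: [0.5107, 0.2959, 0.0322]
tool_rot: [3.141, -0.001, 1.57]
force: [-0.8, -0.3, 7.0]
grip_width: 0.0452
finger_force: 36.1
```

>>> {"name": "drive_tool", "arguments": {"targets": [{"dx": 0, "dy": 0, "dz": -0.1, "yaw": 0, "fingers": 0.8}, {"dx": 0, "dy": 0, "dz": -0.2, "yaw": 0, "fingers": 0.8}, {"dx": -0.1, "dy": -0.03, "dz": -0.2, "yaw": 0, "fingers": 0.8}, {"dx": -0.2, "dy": -0.04, "dz": 0, "yaw": 0, "fingers": 0.8}, {"dx": -0.25, "dy": 0, "dz": 0, "yaw": 0, "fingers": 0.8}, {"dx": -0.25, "dy": 0, "dz": 0, "yaw": 0, "fingers": 0.8}, {"dx": -0.25, "dy": 0, "dz": 0, "yaw": 0, "fingers": 0.8}, {"dx": -0.25, "dy": 0, "dz": 0, "yaw": 0, "fingers": 0.8}, {"dx": -0.15, "dy": 0, "dz": 0, "yaw": 0, "fingers": 0.8}, {"dx": -0.07, "dy": 0, "dz": 0, "yaw": 0, "fingers": 0.8}, {"dx": 0, "dy": 0, "dz": 0, "yaw": 0, "fingers": 0.8}, {"dx": 0, "dy": 0, "dz": 0.1, "yaw": 0, "fingers": 0.8}, {"dx": 0, "dy": 0, "dz": 0.15, "yaw": 0, "fingers": 0.8}, {"dx": 0, "dy": 0, "dz": 0.1, "yaw": 0, "fingers": 0.8}, {"dx": 0, "dy": 0, "dz": 0.06, "yaw": 0, "fingers": 0.8}, {"dx": 0, "dy": 0, "dz": 0.04, "yaw": 0, "fingers": 0.8}, {"dx": 0, "dy": 0, "dz": 0, "yaw": 0, "fingers": 0.8}, {"dx": 0, "dy": 0, "dz": 0, "yaw": 0, "fingers": 0.8}]}}

```text
clock: 12.6
position: [0.5033, 0.1438, 0.0365]
tool_rot: [3.141, -0.0, 1.57]
force: [-0.6, -0.1, 0.0]
grip_width: 0.0459
finger_force: 36.0
```

>>> {"name": "drive_tool", "arguments": {"targets": [{"dx": 0, "dy": 0, "dz": 0.03, "yaw": 0, "fingers": 0.8}, {"dx": 0, "dy": 0, "dz": 0.01, "yaw": 0, "fingers": 0.8}, {"dx": 0, "dy": 0, "dz": 0, "yaw": 0, "fingers": 0.8}, {"dx": 0, "dy": 0, "dz": 0, "yaw": 0, "fingers": 0.8}]}}

```text
clock: 13.0
position: [0.5032, 0.1437, 0.0324]
tool_rot: [3.141, -0.0, 1.57]
force: [-0.0, -0.2, -0.7]
grip_width: 0.0456
finger_force: 36.0
```

>>> {"name": "drive_tool", "arguments": {"targets": [{"dx": 0, "dy": 0, "dz": 0.01, "yaw": 0, "fingers": 0.8}, {"dx": 0, "dy": 0, "dz": 0, "yaw": 0, "fingers": 0.8}, {"dx": 0, "dy": 0, "dz": 0, "yaw": 0, "fingers": 0.4}, {"dx": 0, "dy": 0, "dz": 0, "yaw": 0, "fingers": 0.2}, {"dx": 0, "dy": 0, "dz": 0, "yaw": 0, "fingers": 0}, {"dx": 0, "dy": 0, "dz": 0, "yaw": 0, "fingers": 0}, {"dx": 0, "dy": 0, "dz": -0.1, "yaw": 0, "fingers": 0}, {"dx": 0, "dy": 0, "dz": -0.3, "yaw": 0, "fingers": 0}, {"dx": 0, "dy": 0, "dz": -0.3, "yaw": 0, "fingers": 0}, {"dx": 0, "dy": 0, "dz": -0.3, "yaw": 0, "fingers": 0}, {"dx": 0, "dy": 0, "dz": -0.2, "yaw": 0, "fingers": 0}, {"dx": 0, "dy": 0, "dz": 0, "yaw": 0, "fingers": 0}]}}

```text
clock: 14.2
position: [0.5043, 0.1441, 0.1544]
tool_rot: [3.138, -0.002, 1.57]
force: [-0.1, -1.5, 0.1]
grip_width: 0.0855
finger_force: 0.0
```

>>> {"name": "drive_tool", "arguments": {"targets": [{"dx": -0.15, "dy": 0.05, "dz": 0, "yaw": 0, "fingers": 0}, {"dx": -0.3, "dy": 0.09, "dz": 0, "yaw": 0, "fingers": 0}, {"dx": -0.3, "dy": 0.09, "dz": 0, "yaw": 0, "fingers": 0}, {"dx": -0.3, "dy": 0.09, "dz": 0, "yaw": 0, "fingers": 0}, {"dx": -0.3, "dy": 0.09, "dz": 0, "yaw": 0, "fingers": 0}, {"dx": -0.3, "dy": 0.09, "dz": 0, "yaw": 0, "fingers": 0}, {"dx": -0.3, "dy": 0.09, "dz": 0, "yaw": 0, "fingers": 0}, {"dx": -0.3, "dy": 0.09, "dz": 0, "yaw": 0, "fingers": 0}, {"dx": -0.3, "dy": 0.09, "dz": 0, "yaw": 0, "fingers": 0}, {"dx": -0.3, "dy": 0.09, "dz": 0, "yaw": 0, "fingers": 0}, {"dx": -0.3, "dy": 0.09, "dz": 0, "yaw": 0, "fingers": 0}, {"dx": -0.3, "dy": 0.09, "dz": 0, "yaw": 0, "fingers": 0}, {"dx": -0.3, "dy": 0.09, "dz": 0, "yaw": 0, "fingers": 0}, {"dx": -0.3, "dy": 0.09, "dz": 0, "yaw": 0, "fingers": 0}, {"dx": -0.09, "dy": 0.015, "dz": 0, "yaw": 0, "fingers": 0}, {"dx": 0, "dy": 0, "dz": 0, "yaw": 0.08, "fingers": 0}, {"dx": 0, "dy": 0, "dz": 0, "yaw": 0.08, "fingers": 0}, {"dx": 0, "dy": 0, "dz": 0, "yaw": 0.082, "fingers": 0}, {"dx": 0, "dy": 0, "dz": 0, "yaw": 0, "fingers": 0}, {"dx": 0, "dy": 0, "dz": 0, "yaw": 0, "fingers": 0}]}}

```text
clock: 16.2
position: [0.6261, -0.2699, 0.1511]
tool_rot: [-3.141, 0.0, 1.194]
force: [-0.0, 0.6, -0.3]
grip_width: 0.0853
finger_force: 0.0
```

```bash
python3 - <<'E'
from h import *
f=grab_frame('top');s=grab_frame('side')
rects('top',f,[13,85,180],[22,160,255],.075,(180,150,260,190),400)
rects('top',f,[13,85,180],[22,160,255],.075,(330,120,360,150),400)
a=cv2.resize(f[110:230,180:400],None,fx=3.5,fy=2.5);b=cv2.resize(s[120:260,190:350],None,fx=2.5,fy=2.142)
cv2.imwrite('pics/b4.png',np.vstack([a,cv2.copyMakeBorder(b,0,0,0,370,0)]))
E
```

```text
rect px (207, 174) xy 503.6 143.8 size 44.5 35.9 ang 0.2
```

View pics/b4.png

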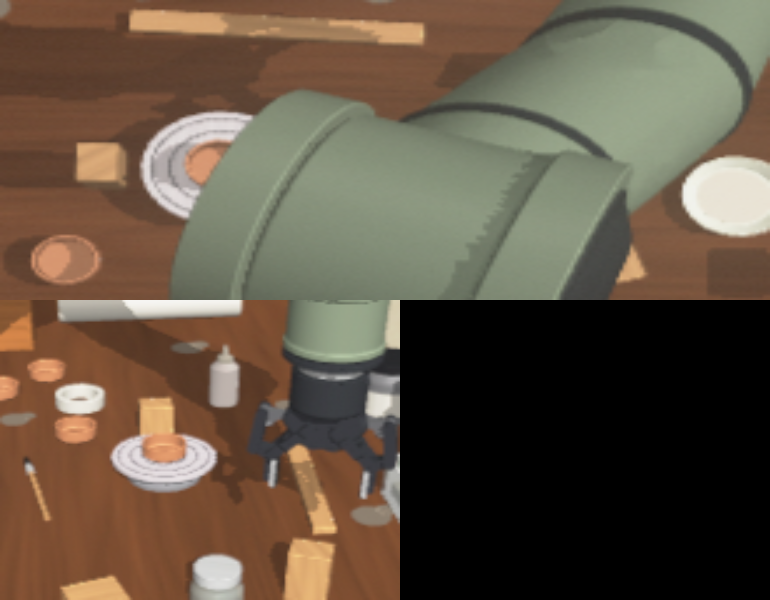

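Block A measures (503.6, 143.8), square to 0.2°. The gripper is over block B, so I'll descend and grip.

>>> {"name": "drive_tool", "arguments": {"targets": [{"dx": 0, "dy": 0.01, "dz": 0.15, "yaw": 0, "fingers": 0}, {"dx": 0, "dy": 0, "dz": 0.2, "yaw": 0, "fingers": 0}, {"dx": 0, "dy": 0, "dz": 0.2, "yaw": 0, "fingers": 0}, {"dx": 0, "dy": 0, "dz": 0.2, "yaw": 0, "fingers": 0}, {"dx": 0, "dy": 0, "dz": 0.2, "yaw": 0, "fingers": 0}, {"dx": 0, "dy": 0, "dz": 0.15, "yaw": 0, "fingers": 0}, {"dx": 0, "dy": 0, "dz": 0.09, "yaw": 0, "fingers": 0}, {"dx": 0, "dy": 0, "dz": 0, "yaw": 0, "fingers": 0}, {"dx": 0, "dy": 0, "dz": 0, "yaw": 0, "fingers": 0.2}, {"dx": 0, "dy": 0, "dz": 0, "yaw": 0, "fingers": 0.4}, {"dx": 0, "dy": 0, "dz": 0, "yaw": 0, "fingers": 0.6}, {"dx": 0, "dy": 0, "dz": 0, "yaw": 0, "fingers": 0.8}, {"dx": 0, "dy": 0, "dz": 0, "yaw": 0, "fingers": 0.8}, {"dx": 0, "dy": 0, "dz": 0, "yaw": 0, "fingers": 0.8}, {"dx": 0, "dy": 0, "dz": 0, "yaw": 0, "fingers": 0.8}]}}

```text
clock: 17.8
position: [0.6276, -0.271, 0.0332]
tool_rot: [3.14, -0.0, 1.19]
force: [-2.0, -0.1, 6.0]
grip_width: 0.0457
finger_force: 36.6
```

>>> {"name": "drive_tool", "arguments": {"targets": [{"dx": 0, "dy": 0, "dz": -0.1, "yaw": 0, "fingers": 0.8}, {"dx": 0, "dy": 0, "dz": -0.2, "yaw": 0, "fingers": 0.8}, {"dx": 0, "dy": 0, "dz": -0.2, "yaw": -0.06, "fingers": 0.8}, {"dx": 0, "dy": 0, "dz": 0, "yaw": -0.06, "fingers": 0.8}, {"dx": 0, "dy": 0, "dz": 0, "yaw": -0.06, "fingers": 0.8}, {"dx": 0, "dy": 0, "dz": 0, "yaw": -0.062, "fingers": 0.8}, {"dx": 0.1, "dy": -0.06, "dz": 0, "yaw": 0, "fingers": 0.8}, {"dx": 0.2, "dy": -0.12, "dz": 0, "yaw": 0, "fingers": 0.8}, {"dx": 0.25, "dy": -0.15, "dz": 0, "yaw": 0, "fingers": 0.8}, {"dx": 0.25, "dy": -0.15, "dz": 0, "yaw": 0, "fingers": 0.8}, {"dx": 0.25, "dy": -0.15, "dz": 0, "yaw": 0, "fingers": 0.8}, {"dx": 0.25, "dy": -0.15, "dz": 0, "yaw": 0, "fingers": 0.8}, {"dx": 0.25, "dy": -0.15, "dz": 0, "yaw": 0, "fingers": 0.8}, {"dx": 0.25, "dy": -0.15, "dz": 0, "yaw": 0, "fingers": 0.8}, {"dx": 0.2, "dy": -0.11, "dz": 0, "yaw": 0, "fingers": 0.8}, {"dx": 0.09, "dy": -0.05, "dz": 0, "yaw": 0, "fingers": 0.8}, {"dx": 0, "dy": 0, "dz": 0, "yaw": 0, "fingers": 0.8}, {"dx": 0, "dy": 0, "dz": 0, "yaw": 0, "fingers": 0.8}]}}

```text
clock: 19.6
position: [0.5039, -0.0623, 0.0826]
tool_rot: [3.141, 0.0, 1.569]
force: [0.8, 0.4, -0.4]
grip_width: 0.0459
finger_force: 36.1
```

Position is right, so I lower it by 50 mm and release.

>>> {"name": "drive_tool", "arguments": {"targets": [{"dx": 0, "dy": 0, "dz": 0.1, "yaw": 0, "fingers": 0.8}, {"dx": 0, "dy": 0, "dz": 0.15, "yaw": 0, "fingers": 0.8}, {"dx": 0, "dy": 0, "dz": 0.1, "yaw": 0, "fingers": 0.8}, {"dx": 0, "dy": 0, "dz": 0.07, "yaw": 0, "fingers": 0.8}, {"dx": 0, "dy": 0, "dz": 0.05, "yaw": 0, "fingers": 0.8}, {"dx": 0, "dy": 0, "dz": 0.03, "yaw": 0, "fingers": 0.8}, {"dx": 0, "dy": 0, "dz": 0, "yaw": 0, "fingers": 0.8}, {"dx": 0, "dy": 0, "dz": 0, "yaw": 0, "fingers": 0.8}]}}

```text
clock: 20.4
position: [0.5032, -0.062, 0.0327]
tool_rot: [-3.142, 0.0, 1.569]
force: [-3.8, -1.6, 7.8]
grip_width: 0.0455
finger_force: 37.2
```

>>> {"name": "drive_tool", "arguments": {"targets": [{"dx": 0, "dy": 0, "dz": 0, "yaw": 0, "fingers": 0.4}, {"dx": 0, "dy": 0, "dz": 0, "yaw": 0, "fingers": 0.2}, {"dx": 0, "dy": 0, "dz": 0, "yaw": 0, "fingers": 0}, {"dx": 0, "dy": 0, "dz": 0, "yaw": 0, "fingers": 0}, {"dx": 0, "dy": 0, "dz": -0.1, "yaw": 0, "fingers": 0}, {"dx": 0, "dy": 0, "dz": -0.3, "yaw": 0, "fingers": 0}, {"dx": 0, "dy": 0, "dz": -0.3, "yaw": 0, "fingers": 0}, {"dx": 0, "dy": 0, "dz": -0.3, "yaw": 0, "fingers": 0}, {"dx": 0, "dy": 0, "dz": -0.1, "yaw": 0, "fingers": 0}, {"dx": 0.05, "dy": 0.2, "dz": 0, "yaw": 0, "fingers": 0}, {"dx": 0.1, "dy": 0.3, "dz": 0, "yaw": 0, "fingers": 0}, {"dx": 0.1, "dy": 0.3, "dz": 0, "yaw": 0, "fingers": 0}, {"dx": 0.1, "dy": 0.3, "dz": 0, "yaw": 0, "fingers": 0}, {"dx": 0.1, "dy": 0.3, "dz": 0, "yaw": 0, "fingers": 0}, {"dx": 0.1, "dy": 0.3, "dz": 0, "yaw": 0, "fingers": 0}, {"dx": 0, "dy": 0.17, "dz": 0, "yaw": 0.045, "fingers": 0}, {"dx": 0, "dy": 0, "dz": 0, "yaw": 0, "fingers": 0}, {"dx": 0, "dy": 0, "dz": 0, "yaw": 0, "fingers": 0}]}}

```text
clock: 22.2
position: [0.6898, -0.007, 0.1419]
tool_rot: [-3.141, 0.0, 1.5]
force: [-0.7, -0.7, -0.0]
grip_width: 0.0854
finger_force: 0.0
```

```bash
python3 - <<'E'
from h import *
f=grab_frame('side');cv2.imwrite('pics/side5.png',f)
rects('side',f,[10,85,120],[22,180,255],.012,(270,150,350,250),400)
# lath end midpoints etc predicted
import math
c=np.array([.6902,-.0067]);d=np.array([math.cos(math.radians(85.9)),math.sin(math.radians(85.9))])
for k in(-.135,.135):
  for w in(-.014,.014):
    q=c+k*d+w*np.array([d[1],-d[0]]);print([round(v,1) for v in proj('side',[*q,.012])])
cv2.imwrite('pics/b5.png',cv2.resize(f[120:260,220:370],None,fx=4,fy=4,interpolation=cv2.INTER_CUBIC))
E
```

```text
rect px (280, 187) xy 602.7 119.3 size 16.3 149.3 ang 0.7
[np.float64(315.0), np.float64(227.0)]
[np.float64(324.1), np.float64(226.9)]
[np.float64(302.5), np.float64(183.5)]
[np.float64(310.3), np.float64(183.3)]
```

View pics/b5.png

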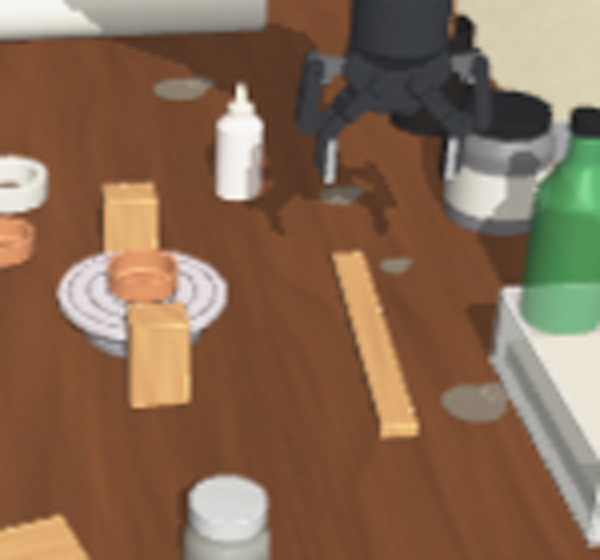

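The lath lies as predicted, with its far end at (347,252) and near end at (400,430) in the crop. Both blocks stand beside the wheel. Now I descend on the lath.

>>> {"name": "drive_tool", "arguments": {"targets": [{"dx": 0, "dy": 0, "dz": 0.15, "yaw": 0, "fingers": 0}, {"dx": 0, "dy": 0, "dz": 0.2, "yaw": 0, "fingers": 0}, {"dx": 0, "dy": 0, "dz": 0.2, "yaw": 0, "fingers": 0}, {"dx": 0, "dy": 0, "dz": 0.2, "yaw": 0, "fingers": 0}, {"dx": 0, "dy": 0, "dz": 0.2, "yaw": 0, "fingers": 0.1}, {"dx": 0, "dy": 0, "dz": 0.2, "yaw": 0, "fingers": 0.3}, {"dx": 0, "dy": 0, "dz": 0.12, "yaw": 0, "fingers": 0.35}, {"dx": 0, "dy": 0, "dz": 0.06, "yaw": 0, "fingers": 0.4}, {"dx": 0, "dy": 0, "dz": 0.03, "yaw": 0, "fingers": 0.4}, {"dx": 0, "dy": 0, "dz": 0, "yaw": 0, "fingers": 0.4}, {"dx": 0, "dy": 0, "dz": 0, "yaw": 0, "fingers": 0.4}]}}

```text
clock: 23.35
position: [0.6908, -0.0069, 0.007]
tool_rot: [3.141, -0.0, 1.499]
force: [0.5, 0.1, -0.8]
grip_width: 0.0516
finger_force: 0.0
```

>>> {"name": "drive_tool", "arguments": {"targets": [{"dx": 0, "dy": 0, "dz": 0.03, "yaw": 0, "fingers": 0.4}, {"dx": 0, "dy": 0, "dz": 0, "yaw": 0, "fingers": 0.5}, {"dx": 0, "dy": 0, "dz": 0, "yaw": 0, "fingers": 0.6}, {"dx": 0, "dy": 0, "dz": 0, "yaw": 0, "fingers": 0.8}, {"dx": 0, "dy": 0, "dz": 0, "yaw": 0, "fingers": 0.95}, {"dx": 0, "dy": 0, "dz": 0, "yaw": 0, "fingers": 0.95}, {"dx": 0, "dy": 0, "dz": 0, "yaw": 0, "fingers": 0.95}, {"dx": 0, "dy": 0, "dz": 0, "yaw": 0, "fingers": 0.95}], "squeeze": 40}}

```text
clock: 24.15
position: [0.6906, -0.0069, 0.0036]
tool_rot: [3.141, -0.0, 1.499]
force: [-0.7, 0.6, 5.3]
grip_width: 0.0266
finger_force: 40.0
```

>>> {"name": "drive_tool", "arguments": {"targets": [{"dx": 0, "dy": 0, "dz": -0.05, "yaw": 0, "fingers": 0.95}, {"dx": 0, "dy": 0, "dz": -0.15, "yaw": 0, "fingers": 0.95}, {"dx": 0, "dy": 0, "dz": -0.2, "yaw": 0, "fingers": 0.95}, {"dx": 0, "dy": 0, "dz": -0.2, "yaw": 0, "fingers": 0.95}, {"dx": 0, "dy": 0, "dz": -0.2, "yaw": 0, "fingers": 0.95}, {"dx": 0, "dy": 0, "dz": -0.2, "yaw": -0.02, "fingers": 0.95}, {"dx": 0, "dy": 0, "dz": -0.12, "yaw": -0.026, "fingers": 0.95}, {"dx": 0.04, "dy": -0.1, "dz": 0, "yaw": 0, "fingers": 0.95}, {"dx": 0.04, "dy": -0.15, "dz": 0, "yaw": 0, "fingers": 0.95}, {"dx": 0.05, "dy": -0.2, "dz": 0, "yaw": 0, "fingers": 0.95}, {"dx": 0.05, "dy": -0.2, "dz": 0, "yaw": 0, "fingers": 0.95}, {"dx": 0.05, "dy": -0.2, "dz": 0, "yaw": 0, "fingers": 0.95}, {"dx": 0.05, "dy": -0.2, "dz": 0, "yaw": 0, "fingers": 0.95}, {"dx": 0.05, "dy": -0.2, "dz": 0, "yaw": 0, "fingers": 0.95}, {"dx": 0.05, "dy": -0.2, "dz": 0, "yaw": 0, "fingers": 0.95}, {"dx": 0.05, "dy": -0.2, "dz": 0, "yaw": 0, "fingers": 0.95}, {"dx": 0.05, "dy": -0.15, "dz": 0, "yaw": 0, "fingers": 0.95}, {"dx": 0, "dy": -0.07, "dz": 0, "yaw": 0, "fingers": 0.95}, {"dx": 0, "dy": 0, "dz": 0, "yaw": 0, "fingers": 0.95}, {"dx": 0, "dy": 0, "dz": 0, "yaw": 0, "fingers": 0.95}]}}

```text
clock: 26.15
position: [0.5043, 0.0408, 0.1158]
tool_rot: [3.14, -0.0, 1.571]
force: [0.7, 0.3, -0.7]
grip_width: 0.0261
finger_force: 39.5
```

```bash
python3 - <<'E'
from h import *
f=grab_frame('side');g=grab_frame('top');p=readout.observe()['position'];print(p)
zb=p[2]-.0036+.012
for y in(-.135,.135): print('lath end top mid',[round(v,1) for v in proj('side',[p[0],p[1]+y,zb])])
for y in(-.062,.144): print('block top',[round(v,1) for v in proj('side',[.5034,y,.075])])
a=cv2.resize(f[130:250,200:320],None,fx=4,fy=4,interpolation=cv2.INTER_CUBIC);b=cv2.resize(g[130:220,180:300],None,fx=2.6,fy=2.6)
b=cv2.copyMakeBorder(b,0,480-b.shape[0],0,0,0)
cv2.imwrite('pics/b6.png',np.hstack([a,b]))
E
```

```text
[0.50413884 0.04072567 0.11543612]
lath end top mid [np.float64(260.5), np.float64(190.6)]
lath end top mid [np.float64(250.9), np.float64(151.9)]
block top [np.float64(258.8), np.float64(199.0)]
block top [np.float64(251.6), np.float64(168.4)]
```

View pics/b6.png

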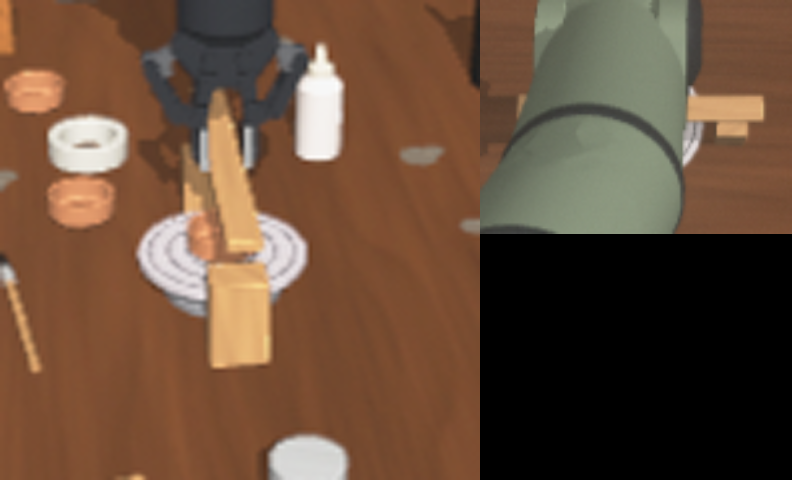

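The lath is over both blocks. Its near end at (242,245) is as predicted, and its far end at (217,92) is a few mm off, about 2° of yaw and within tolerance. Lowering it now.

>>> {"name": "drive_tool", "arguments": {"targets": [{"dx": 0, "dy": 0, "dz": 0.08, "yaw": 0, "fingers": 0.95}, {"dx": 0, "dy": 0, "dz": 0.12, "yaw": 0, "fingers": 0.95}, {"dx": 0, "dy": 0, "dz": 0.08, "yaw": 0, "fingers": 0.95}, {"dx": 0, "dy": 0, "dz": 0.05, "yaw": 0, "fingers": 0.95}, {"dx": 0, "dy": 0, "dz": 0.02, "yaw": 0, "fingers": 0.95}, {"dx": 0, "dy": 0, "dz": 0.01, "yaw": 0, "fingers": 0.95}, {"dx": 0, "dy": 0, "dz": 0, "yaw": 0, "fingers": 0.95}, {"dx": 0, "dy": 0, "dz": 0, "yaw": 0, "fingers": 0.95}]}}

```text
clock: 27.05
position: [0.5036, 0.0411, 0.0796]
tool_rot: [3.141, -0.0, 1.571]
force: [-0.1, 0.5, 0.6]
grip_width: 0.0268
finger_force: 39.5
```

>>> {"name": "drive_tool", "arguments": {"targets": [{"dx": 0, "dy": 0, "dz": 0.01, "yaw": 0, "fingers": 0.95}, {"dx": 0, "dy": 0, "dz": 0, "yaw": 0, "fingers": 0.95}, {"dx": 0, "dy": 0, "dz": 0, "yaw": 0, "fingers": 0.95}]}}

```text
clock: 27.35
position: [0.5036, 0.0411, 0.0786]
tool_rot: [3.141, -0.0, 1.571]
force: [-1.0, 0.2, 5.9]
grip_width: 0.027
finger_force: 40.0
```

Contact shows at 5.9 N. I'll release, rise clear and head for the bottle at (620, 275.5).

>>> {"name": "drive_tool", "arguments": {"targets": [{"dx": 0, "dy": 0, "dz": 0, "yaw": 0, "fingers": 0.65}, {"dx": 0, "dy": 0, "dz": 0, "yaw": 0, "fingers": 0.5}, {"dx": 0, "dy": 0, "dz": 0, "yaw": 0, "fingers": 0.3}, {"dx": 0, "dy": 0, "dz": 0, "yaw": 0, "fingers": 0.2}, {"dx": 0, "dy": 0, "dz": -0.05, "yaw": 0, "fingers": 0.1}, {"dx": 0, "dy": 0, "dz": -0.2, "yaw": 0, "fingers": 0}, {"dx": 0, "dy": 0, "dz": -0.3, "yaw": 0, "fingers": 0}, {"dx": 0, "dy": 0, "dz": -0.3, "yaw": 0, "fingers": 0}, {"dx": 0.2, "dy": 0.1, "dz": -0.1, "yaw": 0, "fingers": 0}, {"dx": 0.3, "dy": 0.15, "dz": 0, "yaw": 0, "fingers": 0}, {"dx": 0.3, "dy": 0.15, "dz": 0, "yaw": 0, "fingers": 0}, {"dx": 0.3, "dy": 0.15, "dz": 0, "yaw": 0, "fingers": 0}, {"dx": 0.3, "dy": 0.15, "dz": 0, "yaw": 0, "fingers": 0}, {"dx": 0.3, "dy": 0.15, "dz": 0, "yaw": 0, "fingers": 0}, {"dx": 0.3, "dy": 0.15, "dz": 0, "yaw": 0, "fingers": 0}, {"dx": 0.24, "dy": 0.12, "dz": 0, "yaw": 0, "fingers": 0}, {"dx": 0.1, "dy": 0.04, "dz": 0, "yaw": 0, "fingers": 0}, {"dx": 0, "dy": 0, "dz": 0, "yaw": 0, "fingers": 0}, {"dx": 0, "dy": 0, "dz": 0, "yaw": 0, "fingers": 0}]}}

```text
clock: 29.25
position: [0.619, 0.2738, 0.1733]
tool_rot: [-3.141, 0.001, 1.571]
force: [-0.8, -0.6, -0.9]
grip_width: 0.0853
finger_force: 0.0
```

```bash
python3 - <<'E'
from h import *
f=grab_frame('side');g=grab_frame('top')
rects('top',g,[13,85,190],[22,160,255],.087,(180,140,310,200),400)
a=cv2.resize(f[110:230,200:320],None,fx=4,fy=4,interpolation=cv2.INTER_CUBIC);b=cv2.resize(g[130:220,180:300],None,fx=2.6,fy=2.6)
b=cv2.copyMakeBorder(b,0,480-b.shape[0],0,0,0)
cv2.imwrite('pics/b7.png',np.hstack([a,b]))
# bottle in side view: nozzle predicted
for z in(0,.113): print([round(v,1) for v in proj('side',[.620,.2755,z])])
E
```

```text
rect px (242, 173) xy 507.7 40.5 size 266.7 31.3 ang 90.0
[np.float64(277.8), np.float64(168.7)]
[np.float64(278.8), np.float64(141.9)]
```

View pics/b7.png

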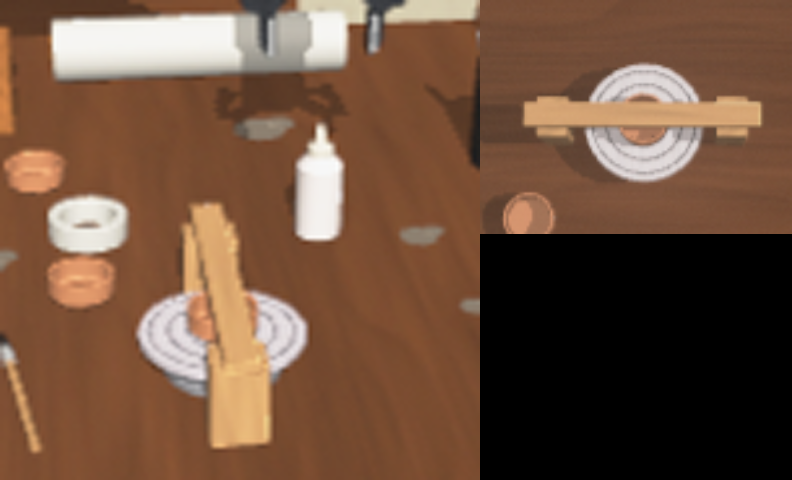

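The lath lies across both blocks over the bowl, measured straight and centred to within about 4 mm. The bottle nozzle at (320,125) in the crop matches the prediction. Now I grip the bottle.

>>> {"name": "drive_tool", "arguments": {"targets": [{"dx": 0.015, "dy": 0.01, "dz": 0.15, "yaw": 0, "fingers": 0}, {"dx": 0, "dy": 0, "dz": 0.2, "yaw": 0, "fingers": 0}, {"dx": 0, "dy": 0, "dz": 0.2, "yaw": 0, "fingers": 0}, {"dx": 0, "dy": 0, "dz": 0.2, "yaw": 0, "fingers": 0}, {"dx": 0, "dy": 0, "dz": 0.2, "yaw": 0, "fingers": 0}, {"dx": 0, "dy": 0, "dz": 0.15, "yaw": 0, "fingers": 0}, {"dx": 0, "dy": 0, "dz": 0.1, "yaw": 0, "fingers": 0}, {"dx": 0, "dy": 0, "dz": 0.06, "yaw": 0, "fingers": 0}, {"dx": 0, "dy": 0, "dz": 0, "yaw": 0, "fingers": 0.2}, {"dx": 0, "dy": 0, "dz": 0, "yaw": 0, "fingers": 0.3}, {"dx": 0, "dy": 0, "dz": 0, "yaw": 0, "fingers": 0.5}, {"dx": 0, "dy": 0, "dz": 0, "yaw": 0, "fingers": 0.8}, {"dx": 0, "dy": 0, "dz": 0, "yaw": 0, "fingers": 0.8}, {"dx": 0, "dy": 0, "dz": 0, "yaw": 0, "fingers": 0.8}, {"dx": 0, "dy": 0, "dz": 0, "yaw": 0, "fingers": 0.8}], "squeeze": 30}}

```text
clock: 30.85
position: [0.6208, 0.2768, 0.0482]
tool_rot: [3.14, -0.001, 1.571]
force: [0.6, 0.0, 6.6]
grip_width: 0.0427
finger_force: 29.9
```

>>> {"name": "drive_tool", "arguments": {"targets": [{"dx": 0, "dy": 0, "dz": -0.1, "yaw": 0, "fingers": 0.8}, {"dx": 0, "dy": 0, "dz": -0.2, "yaw": 0, "fingers": 0.8}, {"dx": 0, "dy": 0, "dz": -0.3, "yaw": 0, "fingers": 0.8}, {"dx": 0, "dy": 0, "dz": -0.3, "yaw": 0, "fingers": 0.8}, {"dx": 0, "dy": 0, "dz": -0.3, "yaw": 0, "fingers": 0.8}, {"dx": -0.1, "dy": 0, "dz": -0.2, "yaw": 0, "fingers": 0.8}, {"dx": -0.2, "dy": -0.05, "dz": -0.1, "yaw": 0, "fingers": 0.8}, {"dx": -0.3, "dy": -0.05, "dz": 0, "yaw": 0, "fingers": 0.8}, {"dx": -0.3, "dy": -0.05, "dz": 0, "yaw": 0, "fingers": 0.8}, {"dx": -0.3, "dy": -0.05, "dz": 0, "yaw": 0, "fingers": 0.8}, {"dx": -0.3, "dy": -0.05, "dz": 0, "yaw": 0, "fingers": 0.8}, {"dx": -0.3, "dy": -0.05, "dz": 0, "yaw": 0, "fingers": 0.8}, {"dx": -0.3, "dy": -0.05, "dz": 0, "yaw": 0, "fingers": 0.8}, {"dx": -0.3, "dy": -0.05, "dz": 0, "yaw": 0, "fingers": 0.8}, {"dx": -0.3, "dy": -0.05, "dz": 0, "yaw": 0, "fingers": 0.8}, {"dx": -0.3, "dy": -0.05, "dz": 0, "yaw": 0, "fingers": 0.8}, {"dx": -0.3, "dy": -0.05, "dz": 0, "yaw": 0, "fingers": 0.8}, {"dx": -0.2, "dy": -0.05, "dz": 0, "yaw": 0, "fingers": 0.8}, {"dx": -0.1, "dy": -0.05, "dz": 0, "yaw": 0, "fingers": 0.8}, {"dx": 0, "dy": 0, "dz": 0, "yaw": 0, "fingers": 0.8}]}}

```text
clock: 32.85
position: [0.5542, -0.085, 0.1973]
tool_rot: [-3.141, 0.0, 1.569]
force: [0.1, 0.6, -1.6]
grip_width: 0.0433
finger_force: 30.7
```

>>> {"name": "drive_tool", "arguments": {"targets": [{"dx": -0.1, "dy": -0.02, "dz": 0, "yaw": 0, "fingers": 0.8}, {"dx": -0.2, "dy": -0.06, "dz": 0, "yaw": 0, "fingers": 0.8}, {"dx": -0.25, "dy": -0.06, "dz": 0, "yaw": 0, "fingers": 0.8}, {"dx": -0.25, "dy": -0.06, "dz": 0, "yaw": 0, "fingers": 0.8}, {"dx": -0.25, "dy": -0.06, "dz": 0, "yaw": 0, "fingers": 0.8}, {"dx": -0.25, "dy": -0.06, "dz": 0, "yaw": 0, "fingers": 0.8}, {"dx": -0.25, "dy": -0.06, "dz": 0, "yaw": 0, "fingers": 0.8}, {"dx": -0.25, "dy": -0.06, "dz": 0, "yaw": 0, "fingers": 0.8}, {"dx": -0.25, "dy": -0.06, "dz": 0, "yaw": 0, "fingers": 0.8}, {"dx": -0.25, "dy": -0.06, "dz": 0, "yaw": 0, "fingers": 0.8}, {"dx": -0.25, "dy": -0.06, "dz": 0, "yaw": 0, "fingers": 0.8}, {"dx": -0.25, "dy": -0.06, "dz": 0, "yaw": 0, "fingers": 0.8}, {"dx": -0.25, "dy": -0.06, "dz": 0, "yaw": 0, "fingers": 0.8}, {"dx": -0.2, "dy": -0.06, "dz": 0, "yaw": 0, "fingers": 0.8}, {"dx": -0.075, "dy": -0.015, "dz": 0, "yaw": 0, "fingers": 0.8}, {"dx": 0, "dy": 0, "dz": 0, "yaw": 0, "fingers": 0.8}, {"dx": 0, "dy": 0, "dz": 0, "yaw": 0, "fingers": 0.8}]}}

```text
clock: 34.55
position: [0.4748, -0.4147, 0.1971]
tool_rot: [3.142, -0.001, 1.573]
force: [-0.5, -0.0, -1.8]
grip_width: 0.0434
finger_force: 30.7
```

```bash
python3 - <<'E'
from h import *
f=grab_frame('side');p=readout.observe()['position'];print(p)
zb=p[2]-.048
print('bottle base centre exp',proj('side',[p[0],p[1],zb]),'saucer',proj('side',[.4727,-.4175,.004]))
cv2.imwrite('pics/b8.png',cv2.resize(f[150:330,190:350],None,fx=3.3,fy=3.3,interpolation=cv2.INTER_CUBIC))
E
```

```text
[ 0.47494147 -0.41457253  0.19717855]
bottle base centre exp (np.float64(265.4938929462347), np.float64(252.72118921695895)) saucer (np.float64(263.7252076271957), np.float64(300.3085988003424))
```

View pics/b8.png

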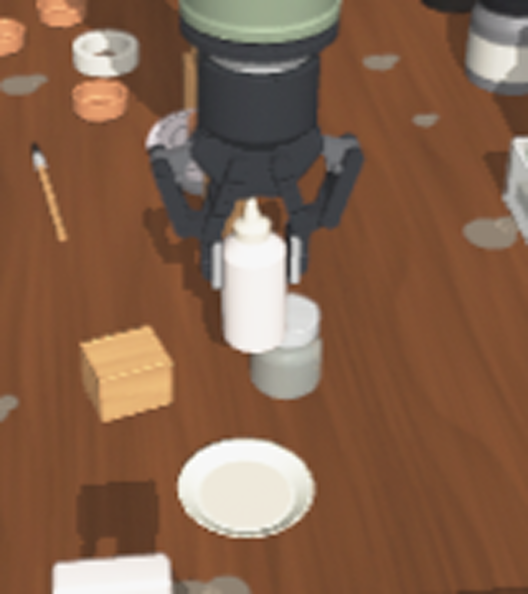

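The bottle hangs upright above and behind the saucer, with its base at (251,345) and the saucer at (245,490). A small correction, then down.

>>> {"name": "drive_tool", "arguments": {"targets": [{"dx": -0.02, "dy": -0.022, "dz": 0.1, "yaw": 0, "fingers": 0.8}, {"dx": 0, "dy": 0, "dz": 0.2, "yaw": 0, "fingers": 0.8}, {"dx": 0, "dy": 0, "dz": 0.2, "yaw": 0, "fingers": 0.8}, {"dx": 0, "dy": 0, "dz": 0.2, "yaw": 0, "fingers": 0.8}, {"dx": 0, "dy": 0, "dz": 0.2, "yaw": 0, "fingers": 0.8}, {"dx": 0, "dy": 0, "dz": 0.2, "yaw": 0, "fingers": 0.8}, {"dx": 0, "dy": 0, "dz": 0.15, "yaw": 0, "fingers": 0.8}, {"dx": 0, "dy": 0, "dz": 0.1, "yaw": 0, "fingers": 0.8}, {"dx": 0, "dy": 0, "dz": 0.05, "yaw": 0, "fingers": 0.8}, {"dx": 0, "dy": 0, "dz": 0.02, "yaw": 0, "fingers": 0.8}, {"dx": 0, "dy": 0, "dz": 0, "yaw": 0, "fingers": 0.8}, {"dx": 0, "dy": 0, "dz": 0, "yaw": 0, "fingers": 0.8}]}}

```text
clock: 35.8
position: [0.4722, -0.4182, 0.0559]
tool_rot: [3.141, 0.001, 1.571]
force: [0.4, 0.4, -1.6]
grip_width: 0.0432
finger_force: 30.7
```

>>> {"name": "drive_tool", "arguments": {"targets": [{"dx": 0, "dy": 0, "dz": 0.02, "yaw": 0, "fingers": 0.8}, {"dx": 0, "dy": 0, "dz": 0.015, "yaw": 0, "fingers": 0.8}, {"dx": 0, "dy": 0, "dz": 0, "yaw": 0, "fingers": 0.8}, {"dx": 0, "dy": 0, "dz": 0, "yaw": 0, "fingers": 0.8}]}}

```text
clock: 36.2
position: [0.4722, -0.4183, 0.0523]
tool_rot: [3.141, 0.001, 1.571]
force: [0.1, 0.5, 5.5]
grip_width: 0.0433
finger_force: 30.9
```

Contact. Release, then rise straight up past the nozzle and back away.

>>> {"name": "drive_tool", "arguments": {"targets": [{"dx": 0, "dy": 0, "dz": 0, "yaw": 0, "fingers": 0.4}, {"dx": 0, "dy": 0, "dz": 0, "yaw": 0, "fingers": 0.2}, {"dx": 0, "dy": 0, "dz": 0, "yaw": 0, "fingers": 0}, {"dx": 0, "dy": 0, "dz": 0, "yaw": 0, "fingers": 0}, {"dx": 0, "dy": 0, "dz": -0.1, "yaw": 0, "fingers": 0}, {"dx": 0, "dy": 0, "dz": -0.3, "yaw": 0, "fingers": 0}, {"dx": 0, "dy": 0, "dz": -0.3, "yaw": 0, "fingers": 0}, {"dx": 0, "dy": 0, "dz": -0.3, "yaw": 0, "fingers": 0}, {"dx": 0, "dy": 0, "dz": -0.3, "yaw": 0, "fingers": 0}, {"dx": 0, "dy": 0, "dz": -0.3, "yaw": 0, "fingers": 0}, {"dx": -0.3, "dy": -0.3, "dz": 0, "yaw": 0, "fingers": 0}, {"dx": -0.3, "dy": -0.3, "dz": 0, "yaw": 0, "fingers": 0}, {"dx": -0.3, "dy": -0.3, "dz": 0, "yaw": 0, "fingers": 0}, {"dx": -0.3, "dy": -0.3, "dz": 0, "yaw": 0, "fingers": 0}, {"dx": -0.3, "dy": -0.3, "dz": 0, "yaw": 0, "fingers": 0}, {"dx": 0, "dy": 0, "dz": 0, "yaw": 0, "fingers": 0}, {"dx": 0, "dy": 0, "dz": 0, "yaw": 0, "fingers": 0}]}}

```text
clock: 37.9
position: [0.321, -0.5687, 0.2124]
tool_rot: [3.141, 0.0, 1.569]
force: [-0.0, -0.4, 0.1]
grip_width: 0.0852
finger_force: 0.0
```

```bash
python3 - <<'E'
from h import *
f=grab_frame('side');g=grab_frame('top')
rects('top',g,[13,85,190],[22,160,255],.087,(180,140,310,200),400)
print('bottle exp base/nozzle side',[np.round(proj('side',[.4727,-.4175,z]),1) for z in(.004,.117)],'top',np.round(proj('top',[.4727,-.4175,.117]),1))
a=cv2.resize(f[120:330,190:350],None,fx=2.5,fy=2.5,interpolation=cv2.INTER_CUBIC);b=cv2.resize(g[120:245,180:430],None,fx=1.6,fy=1.6)
b=cv2.copyMakeBorder(b,0,525-b.shape[0],0,0,0)
cv2.imwrite('pics/b9.png',np.hstack([a,b]))
E
```

```text
rect px (277, 180) xy 484.5 -61.1 size 8.9 33.7 ang 0.2
rect px (207, 180) xy 483.9 141.4 size 8.9 35.3 ang 0.2
rect px (242, 173) xy 507.4 40.8 size 32.9 267.4 ang 0.2
bottle exp base/nozzle side [array([263.7, 300.3]), array([264.5, 264.6])] top [402.2 182.9]
```

View pics/b9.png

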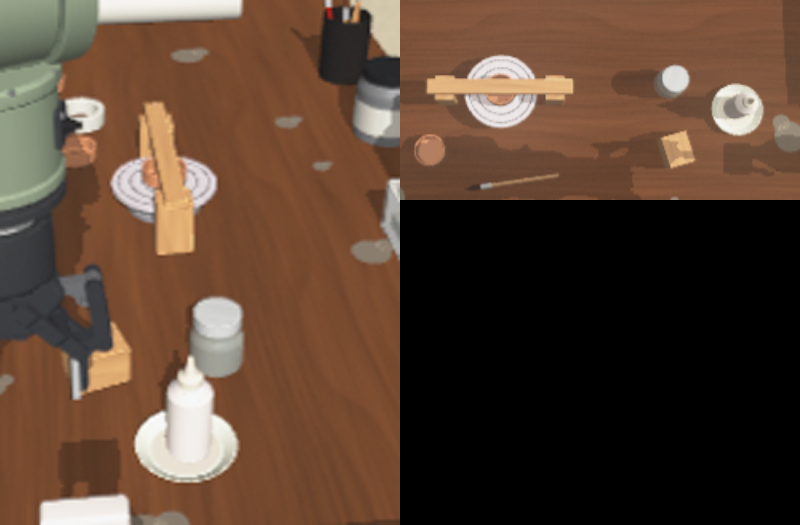

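The bottle stands in the saucer, with its base around (188,448) in the side crop, and everything else is in place. I'll measure the nozzle and body more closely for centring.

```bash
python3 - <<'E'
from h import *
g=grab_frame('top');f=grab_frame('side')
a=cv2.resize(g[165:215,365:415],None,fx=8,fy=8,interpolation=cv2.INTER_CUBIC);b=cv2.resize(f[255:315,235:295],None,fx=6.667,fy=6.667,interpolation=cv2.INTER_CUBIC)
for z,r in((.076,.022),(.004,.022),(.117,.002)):
  for n,im,(ox,oy),k in(('top',a,(365,165),8),('side',b,(235,255),6.667)):
    pts=np.array([proj(n,[.4727+r*np.cos(t),-.4175+r*np.sin(t),z]) for t in np.linspace(0,6.3,60)])
    cv2.polylines(im,[np.int32((pts-[ox,oy]+.5)*k)],True,(0,0,255),1)
cv2.imwrite('pics/b10.png',np.hstack([a,b[:400,:400]]))
E
```

```text
(no output)
```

View pics/b10.png

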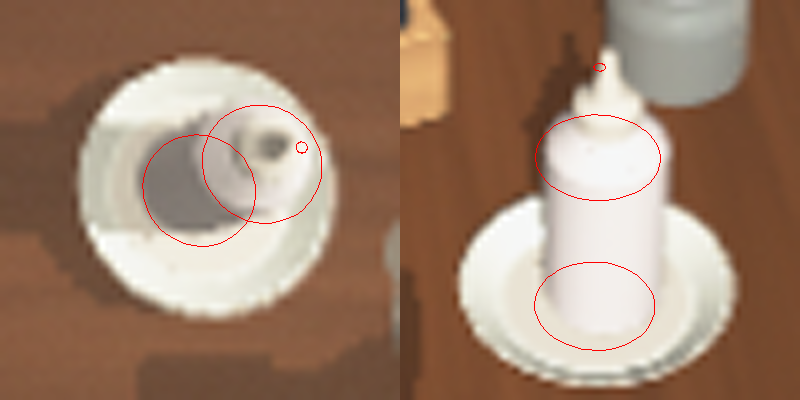

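The overlay suggests the bottle stands some way off centre toward +y: the side nozzle tip is at (608,47) against a predicted (600,67). In the top view the tip is at (272,148) against (301,148). I'll triangulate it.

```bash
python3 - <<'E'
from h import *
t=(272/8-.5+365,148/8-.5+165); s=(208/6.667-.5+235,49/6.667-.5+255)
o1,d1=ray('top',*t);o2,d2=ray('side',*s)
k=np.linalg.lstsq(np.c_[d1,-d2],o2-o1,rcond=None)[0];p=o1+d1*k[0];q=o2+d2*k[1]
print(p,q); print('z=.117:',onp('top',*t,.117),onp('side',*s,.117))
# body edge centre in side view at mid height z~.04: col 606
for y in(-.4175,-.4075): print(proj('side',[.4755,y,.004]), proj('side',[.4755,y-.022,.004]), proj('side',[.4755,y,.117]))
E
```

```text
[ 0.47268649 -0.40742333  0.11569328] [ 0.47695276 -0.40749983  0.11636384]
z=.117: [ 0.47248935 -0.40696334] [ 0.47683938 -0.40824693]
(np.float64(264.8630662759575), np.float64(300.21733262838103)) (np.float64(266.09302023714116), np.float64(306.8984358790356)) (np.float64(265.66683342872966), np.float64(264.50087724889784))
(np.float64(264.31887947420864), np.float64(297.2613128708375)) (np.float64(265.5282650098103), np.float64(303.83068854521423)) (np.float64(265.0827163964606), np.float64(261.6815325225419))
```

Two rays agree to within about 4 mm: the bottle is at (475, -407.5) and the saucer centre at (472.7, -417.5). I'll regrip it and shift it 10 mm.

>>> {"name": "drive_tool", "arguments": {"targets": [{"dx": 0.1, "dy": 0.1, "dz": 0, "yaw": 0, "fingers": 0}, {"dx": 0.25, "dy": 0.25, "dz": 0, "yaw": 0, "fingers": 0}, {"dx": 0.3, "dy": 0.3, "dz": 0, "yaw": 0, "fingers": 0}, {"dx": 0.3, "dy": 0.3, "dz": 0, "yaw": 0, "fingers": 0}, {"dx": 0.3, "dy": 0.25, "dz": 0, "yaw": 0, "fingers": 0}, {"dx": 0.25, "dy": 0.25, "dz": 0, "yaw": 0, "fingers": 0}, {"dx": 0.11, "dy": 0.09, "dz": 0, "yaw": 0, "fingers": 0}, {"dx": 0, "dy": 0, "dz": 0, "yaw": 0, "fingers": 0}, {"dx": 0, "dy": 0, "dz": 0, "yaw": 0, "fingers": 0}], "squeeze": 30}}

```text
clock: 39.0
position: [0.4758, -0.4069, 0.2119]
tool_rot: [-3.141, 0.0, 1.572]
force: [-0.7, 0.0, 0.7]
grip_width: 0.0854
finger_force: 0.0
```

>>> {"name": "drive_tool", "arguments": {"targets": [{"dx": 0, "dy": 0, "dz": 0.1, "yaw": 0, "fingers": 0}, {"dx": 0, "dy": 0, "dz": 0.2, "yaw": 0, "fingers": 0}, {"dx": 0, "dy": 0, "dz": 0.25, "yaw": 0, "fingers": 0}, {"dx": 0, "dy": 0, "dz": 0.25, "yaw": 0, "fingers": 0}, {"dx": 0, "dy": 0, "dz": 0.25, "yaw": 0, "fingers": 0}, {"dx": 0, "dy": 0, "dz": 0.25, "yaw": 0, "fingers": 0}, {"dx": 0, "dy": 0, "dz": 0.15, "yaw": 0, "fingers": 0}, {"dx": 0, "dy": 0, "dz": 0.1, "yaw": 0, "fingers": 0}, {"dx": 0, "dy": 0, "dz": 0.03, "yaw": 0, "fingers": 0}, {"dx": 0, "dy": 0, "dz": 0, "yaw": 0, "fingers": 0.2}, {"dx": 0, "dy": 0, "dz": 0, "yaw": 0, "fingers": 0.3}, {"dx": 0, "dy": 0, "dz": 0, "yaw": 0, "fingers": 0.5}, {"dx": 0, "dy": 0, "dz": 0, "yaw": 0, "fingers": 0.8}, {"dx": 0, "dy": 0, "dz": 0, "yaw": 0, "fingers": 0.8}, {"dx": 0, "dy": 0, "dz": 0, "yaw": 0, "fingers": 0.8}, {"dx": 0, "dy": 0, "dz": 0, "yaw": 0, "fingers": 0.8}]}}

```text
clock: 40.6
position: [0.4763, -0.4074, 0.0548]
tool_rot: [3.141, 0.001, 1.571]
force: [-1.4, 0.3, 8.0]
grip_width: 0.0431
finger_force: 29.6
```

>>> {"name": "drive_tool", "arguments": {"targets": [{"dx": 0, "dy": 0, "dz": -0.05, "yaw": 0, "fingers": 0.8}, {"dx": 0, "dy": 0, "dz": -0.02, "yaw": 0, "fingers": 0.8}, {"dx": -0.05, "dy": -0.02, "dz": 0, "yaw": 0, "fingers": 0.8}, {"dx": -0.05, "dy": -0.015, "dz": 0, "yaw": 0, "fingers": 0.8}, {"dx": 0, "dy": 0, "dz": 0, "yaw": 0, "fingers": 0.8}, {"dx": 0, "dy": 0, "dz": 0.03, "yaw": 0, "fingers": 0.8}, {"dx": 0, "dy": 0, "dz": 0.02, "yaw": 0, "fingers": 0.8}, {"dx": 0, "dy": 0, "dz": 0.02, "yaw": 0, "fingers": 0.8}, {"dx": 0, "dy": 0, "dz": 0, "yaw": 0, "fingers": 0.8}, {"dx": 0, "dy": 0, "dz": 0, "yaw": 0, "fingers": 0.8}]}}

```text
clock: 41.6
position: [0.4724, -0.4173, 0.0547]
tool_rot: [3.141, 0.0, 1.571]
force: [-4.6, 3.8, 18.7]
grip_width: 0.0426
finger_force: 32.5
```

>>> {"name": "drive_tool", "arguments": {"targets": [{"dx": 0, "dy": 0, "dz": -0.012, "yaw": 0, "fingers": 0.8}, {"dx": 0, "dy": 0, "dz": 0, "yaw": 0, "fingers": 0.8}, {"dx": 0, "dy": 0, "dz": 0, "yaw": 0, "fingers": 0.4}, {"dx": 0, "dy": 0, "dz": 0, "yaw": 0, "fingers": 0.2}, {"dx": 0, "dy": 0, "dz": 0, "yaw": 0, "fingers": 0}, {"dx": 0, "dy": 0, "dz": 0, "yaw": 0, "fingers": 0}, {"dx": 0, "dy": 0, "dz": -0.1, "yaw": 0, "fingers": 0}, {"dx": 0, "dy": 0, "dz": -0.3, "yaw": 0, "fingers": 0}, {"dx": 0, "dy": 0, "dz": -0.3, "yaw": 0, "fingers": 0}, {"dx": 0, "dy": 0, "dz": -0.3, "yaw": 0, "fingers": 0}, {"dx": 0, "dy": 0, "dz": -0.3, "yaw": 0, "fingers": 0}, {"dx": 0, "dy": 0, "dz": -0.3, "yaw": 0, "fingers": 0}, {"dx": -0.3, "dy": -0.3, "dz": 0, "yaw": 0, "fingers": 0}, {"dx": -0.3, "dy": -0.3, "dz": 0, "yaw": 0, "fingers": 0}, {"dx": -0.3, "dy": -0.3, "dz": 0, "yaw": 0, "fingers": 0}, {"dx": -0.3, "dy": -0.3, "dz": 0, "yaw": 0, "fingers": 0}, {"dx": -0.3, "dy": -0.3, "dz": 0, "yaw": 0, "fingers": 0}, {"dx": 0, "dy": 0, "dz": 0, "yaw": 0, "fingers": 0}, {"dx": 0, "dy": 0, "dz": 0, "yaw": 0, "fingers": 0}]}}

```text
clock: 43.5
position: [0.3215, -0.5677, 0.2156]
tool_rot: [3.141, 0.0, 1.569]
force: [0.7, 0.6, -0.2]
grip_width: 0.0855
finger_force: 0.0
```

```bash
python3 - <<'E'
from h import *
g=grab_frame('top');f=grab_frame('side')
a=cv2.resize(g[165:215,365:415],None,fx=8,fy=8,interpolation=cv2.INTER_CUBIC);b=cv2.resize(f[255:315,235:295],None,fx=6.667,fy=6.667,interpolation=cv2.INTER_CUBIC)
for z,r in((.076,.022),(.117,.002)):
  for n,im,(ox,oy),k in(('top',a,(365,165),8),('side',b,(235,255),6.667)):
    pts=np.array([proj(n,[.4727+r*np.cos(t),-.4175+r*np.sin(t),z]) for t in np.linspace(0,6.3,60)])
    cv2.polylines(im,[np.int32((pts-[ox,oy]+.5)*k)],True,(0,0,255),1)
c=cv2.resize(g[130:280,100:420],(800,375)); c=c[:200]
cv2.imwrite('pics/b11.png',np.vstack([np.hstack([a,b[:400,:400]]),cv2.resize(g[120:245,105:425],(800,200))]))
rects('top',g,[13,85,190],[22,160,255],.087,(230,140,260,200),2000)
rects('top',g,[13,85,190],[22,160,255],.045,(340,190,370,230))
E
```

```text
rect px (242, 173) xy 507.4 40.6 size 32.9 268.0 ang 0.2
rect px (354, 220) xy 367.4 -296.7 size 49.8 25.0 ang 80.1
rect px (352, 209) xy 401.7 -290.9 size 41.3 48.1 ang 16.6
```

View pics/b11.png

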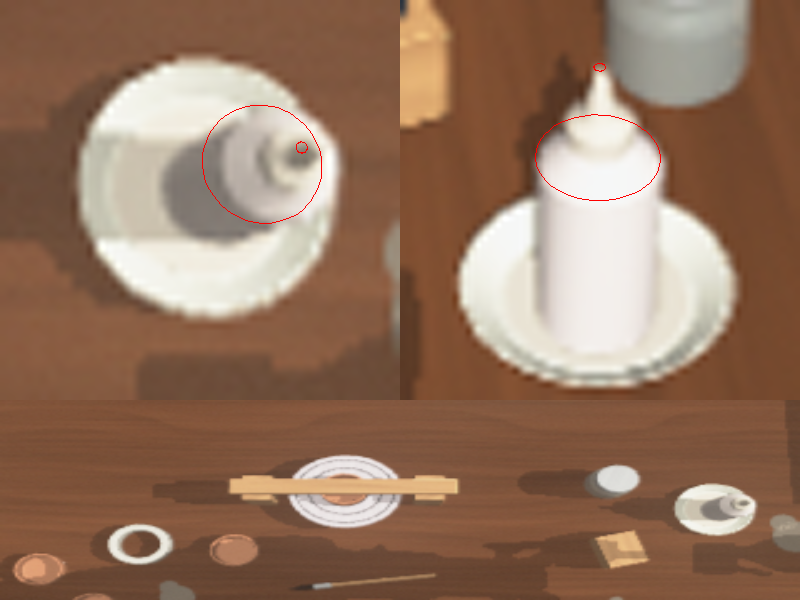

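The nozzle tip and shoulder now match the saucer centre in both views, and the bystanders are in place. One last check of the lath's x position, using only the stretch between the blocks.

```bash
python3 - <<'E'
from h import *
g=up(grab_frame('top'))
m=cv2.inRange(cv2.cvtColor(g,cv2.COLOR_BGR2HSV),np.array([13,85,190]),np.array([22,160,255]))
for u in(190,222,226,258,262,292):
    r=np.where(m[600:760,u*4]>0)[0]+600
    print(u,[onp('top',u,(v+.5)/4-.5,.087).round(4).tolist() for v in(r.min(),r.max()+1)])
E
```

```text
Traceback (most recent call last):
ValueError: zero-size array to reduction operation minimum which has no identity
```

```bash
python3 - <<'E'
from h import *
g=up(grab_frame('top'))
m=cv2.inRange(cv2.cvtColor(g,cv2.COLOR_BGR2HSV),np.array([13,85,190]),np.array([22,160,255]))
for u in(200,216,222,226,258,262,270,284):
    r=np.where(m[600:760,u*4]>0)[0]+600
    if len(r): print(u,[onp('top',u,(v+.5)/4-.5,.087).round(4).tolist() for v in(r.min(),r.max()+1)])
E
```

```text
200 [[0.5175, 0.1647], [0.4906, 0.164]]
216 [[0.5176, 0.1175], [0.4907, 0.1169]]
222 [[0.5176, 0.0998], [0.4908, 0.0993]]
226 [[0.5162, 0.0879], [0.4908, 0.0875]]
258 [[0.5164, -0.0064], [0.4911, -0.0065]]
262 [[0.5164, -0.0181], [0.4911, -0.0182]]
270 [[0.518, -0.0417], [0.4911, -0.0417]]
284 [[0.5181, -0.0829], [0.4913, -0.0828]]
```

The lath is centred at x ≈ 504 and straight, so I'm handing in.

```bash
python3 -c "
from workcell import workorder
print(workorder.job_done())"
```

```text
the job is handed in; nothing more can be done
None
```

The job is handed in at about 44 s on the clock (limit 123 s), with no verdict returned: the bowl, both blocks, lath and bottle measured within tolerance in the camera images, except block B, checked only by eye and tool pose, and the low block, jar and tape roll look unmoved.

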